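# Turn, check and dock the sample carriers

## Robot

A 6-joint arm with a two-finger parallel gripper is mounted at the origin on the work surface. World frame = base frame: x ahead of the robot, y to its left, z up, the work surface at z = 0. Lengths are in m, angles in rad, forces in N, time in s.
With the tool pointing down it reaches from about 0.275 to 0.975 m from the base axis. Payload 8.4 kg.
Tool frame: the origin (TCP) lies midway between the tips of the shut fingers; the grasp point (between the pads) lies 19 mm behind it; z points along the fingers, y is the line along which they close (so a half turn about z gives the same grasp; the last joint's range is limited). The gripper opens to 92 mm and grips with 3 to 60 N. Pads are 20 mm wide; open, the fingers measure 128 mm over their backs; the gripper's body (75 mm by 189 mm) begins 69 mm behind the grasp point.
Start: joints at [-0.002, 0.353, 1.633, -0, 1.155, -0.002], TCP at [0.625, -0, 0.215] pointing down, gripper open.
Joint ranges: [-2.63, 2.63], [-0.92, 2.1], [0.06, 2.66], [-1.3, 4.44], [0, 2.69], [-3.02, 3.02]. Speed limits (rad/s): [2.22, 2.22, 2.79, 3.14, 3.14, 3.14].

## Interface

Orientations are given as a 3x3 rotation matrix whose columns are the frame's x, y, z axes.
In Python, from rig import * gives the robot as it stands.
- The arm moves only by the tool play_rows, never from a script. Its argument "targets" is a list of rows, each a list of 5 numbers: the shift along the world's x, y, z in m, then the turn about the world's z in rad, then the opening, from 0 (shut) to 1 (fully open). In form: [[x, y, z, turn, grip], ...]. A call has exactly 8 rows; each row shifts and turns the commanded pose from where the row before left it; what a row does not reach is not made up. A row lasts 1/8 s, in which the tool goes at most 62.5 mm and 10.7 degrees, less where a joint would pass 70% of its speed; a pose out of reach is approached as far as the arm can. A call with a gripper value outside its range is refused whole. The fingers move at their own pace and stop on an object; "squeeze" is the grip in N (left out, the last holds). Time passes only in rows, so rows that do not move let the fingers close, or fill a call up. It gives the time, the measured TCP pose, the force, the opening and the grip force at its end, in the units of the state.
- get_state(): the state, without advancing time (a new reading comes with each control period).
- capture(name): name is "scene" or "side" or "wrist"; returns the picture (400x640x3 uint8, red, green, blue); there is no depth.
- calibration(name): a dict with "vfov" (degrees; the focal length in pixels is half the picture's height over the tangent of half this angle, whatever the lens; pixels are square), "cx", "cy" (the principal point, pixels), "extrinsics" (4x4, takes a point from camera to world coordinates). Camera axes: x right, y down, z forward; pixel columns grow to the right and rows downward; lengths in m; the calibration is good to about 2 mm. A picture is of the moment at which its call begins: read the wrist's pose just before it. calibration takes no time and is no camera call; for the wrist camera it gives the pose at the moment of the call.
- sign_off(): hands the job in; it is judged then, once.
The state is a dict: "t": time; "joint_pos": joint angles; "joint_vel": joint speeds; "effort": joint torques, N m; "tool_pos": TCP position; "eef_rot": TCP orientation; "force": force on the tool from outside, world axes, zero at the start; "wrist_torque": the same for the moment, N m; "width": finger opening in m; "finger_force": force on a finger pad.
Only numpy, scipy, OpenCV 4.12 (cv2) and the standard library are available. Lean on these libraries where they do the work, as an engineer would, in place of code of your own. Each camera call takes 0.05 s, during which the arm holds its last target. There are 200 camera calls.

## Task

Check the underside of every blue sample carrier on the pad for its dark steel boss; any that lies face up must be tipped at least right up onto its edge to look. Put each carrier that has the boss face up (orange disc on top) in a bay of the white loading dock, one to a bay, flat inside the lips, and lay each carrier without a boss flat in the red reject tray with its empty underside up. When all of them are in place, press the green button on the dock fully down and let go; leave the loose orange cap and the steel spatula where they lie.

Things in the scene. Friction and masses are not known exactly. Their poses are not given: they have to be found in the camera images.
- carrier_a: blue block 56 (x) x 44 (y) x 30 (z) mm, 0.1 kg, origin at its centre; +z points out of its face (orange 34 mm disc, white dot); underside (-z): pale recess in a flat blue rim. A 20 mm dark steel boss stands in the recess, level with the rim. Starts upside down. Always present. Lies flat on a thin pale pad on the bench, its 56 mm side within 0.4 rad of the world x.
- carrier_b: blue block 56 (x) x 44 (y) x 30 (z) mm, 0.1 kg, origin at its centre; +z points out of its face (orange 34 mm disc, white dot); underside (-z): pale recess in a flat blue rim. A 20 mm dark steel boss stands in the recess, level with the rim. Starts upside down. May be absent. Lies flat on a thin pale pad on the bench, its 56 mm side within 0.4 rad of the world x.
- carrier_c: blue block 56 (x) x 44 (y) x 30 (z) mm, 0.1 kg, origin at its centre; +z points out of its face (orange 34 mm disc, white dot); underside (-z): pale recess in a flat blue rim. THIS ONE'S RECESS IS EMPTY: the dark steel boss is missing. Starts upside down (empty recess in sight). May be absent. Lies flat on a thin pale pad on the bench, its 56 mm side within 0.4 rad of the world x.
- carrier_d: blue block 56 (x) x 44 (y) x 30 (z) mm, 0.1 kg, origin at its centre; +z points out of its face (orange 34 mm disc, white dot); underside (-z): pale recess in a flat blue rim. A 20 mm dark steel boss stands in the recess, level with the rim. Starts face up (boss hidden). May be absent. Lies flat on a thin pale pad on the bench, its 56 mm side within 0.4 rad of the world x.
- carrier_e: blue block 56 (x) x 44 (y) x 30 (z) mm, 0.1 kg, origin at its centre; +z points out of its face (orange 34 mm disc, white dot); underside (-z): pale recess in a flat blue rim. THIS ONE'S RECESS IS EMPTY: the dark steel boss is missing. Starts face up (empty recess hidden). May be absent. Lies flat on a thin pale pad on the bench, its 56 mm side within 0.4 rad of the world x.
- dock: white fixed loading dock, 264 (x) x 87 (y) mm, floor 12 mm above the bench; three dark bays in a row along its x, green button at its -x end (towards the robot). Origin on the bench
- bay0 (a point): centre of bay 0 on its floor, 12 mm above the bench, axes those of the dock (its turn is that of dock); inside 54 (x) x 67 (y) mm between grey lips 7 mm high and 8 mm wide: a carrier fits with its 56 mm side along the dock's y, either way round. Bays are 62 mm apart along x
- bay1 (a point): centre of bay 1 on its floor, 12 mm above the bench, axes those of the dock (its turn is that of dock); inside 54 (x) x 67 (y) mm between grey lips 7 mm high and 8 mm wide: a carrier fits with its 56 mm side along the dock's y, either way round. Bays are 62 mm apart along x
- bay2 (a point): centre of bay 2 on its floor, 12 mm above the bench, axes those of the dock (its turn is that of dock); inside 54 (x) x 67 (y) mm between grey lips 7 mm high and 8 mm wide: a carrier fits with its 56 mm side along the dock's y, either way round. Bays are 62 mm apart along x
- button (a joint): green push button on the dock: 0 = up, about 0.006 m = fully down, springs back; fully down takes 5 N
- button_top (a point): centre of the top of the green button (32 mm across), pressed straight down
- reject: fixed red reject tray, open, outside 142 x 142 mm, walls 5 mm thick and 16 mm high, origin on the bench under its middle
- reject_in (a point): centre of the tray's inner floor (132 x 132 mm inside, 5 mm above the bench), axes those of the tray (its turn is that of reject); two carriers lie side by side in it
- cap: loose orange tube cap, 34 mm across, 12 mm high, lying among the carriers: leave alone
- spatula: thin steel lab spatula, 130 mm long, 6 mm high, lying beyond the carriers roughly along y: leave alone
Things that resemble listed ones, but are neither listed nor needed, are in the scene too. Of the things that look like the reject, take the one that is farthest to the robot's right at the start.

How it is judged:
By the outcome, as a careful person would: the job done as asked, in the order asked, and still so for the second after the job is handed in, with the robot touching nothing.
Of carrier_b, carrier_c, carrier_d, carrier_e only 2 to 3 are there at a start; the rules pass over those that are not, and their reading is None.
At some moment in a run one of carrier_a, carrier_b, carrier_c, carrier_d, carrier_e may be knocked a few centimetres aside while the robot is not near it.
Once in a run the grip may slacken for a moment while it holds something.
It also fails if it takes over 210 s, if anything falls off the work surface, if the arm or the gripper's body presses on something with over 40 N, if the wrist force passes 120 N, or if a joint passes its speed limit or range.

## Working session

There is one attempt and no reset: what is moved stays moved. The work goes in short steps, Python scripts to look and compute and a tool call to move; the robot and the scene stay as the last step left them, time stands still between calls to the robot, and variables do not carry over. Pictures are saved under pics/ and viewed, at most 16 in all, crops included, and the job is handed in when it is done.

Besides the shell and the picture viewer there is one more tool, called after "Emit:" as name(argument=value, ...) on one line, values as JSON. play_rows: Moves the arm, as the interface text tells. Its arguments: {"type":"object","properties":{"targets":{"type":"array","items":{"type":"array","items":{"type":"number"}}},"squeeze":{"type":"number"}},"required":["targets"]}

```bash
ls; mkdir -p pics
cat > h.py <<'E'
from rig import *
import numpy as np, cv2
def cam(name):
    c=calibration(name); f=200/np.tan(np.radians(c["vfov"])/2)
    return f,c["cx"],c["cy"],np.array(c["extrinsics"])
def ray(C,u,v,z):
    f,cx,cy,E=C; d=E[:3,:3]@np.array([(u-cx)/f,(v-cy)/f,1]); o=E[:3,3]
    return o+d*(z-o[2])/d[2]
def proj(C,p):
    f,cx,cy,E=C; q=E[:3,:3].T@(np.array(p)-E[:3,3]); return f*q[0]/q[2]+cx,f*q[1]/q[2]+cy
def save(n,im): cv2.imwrite(f"pics/{n}.png",im[:,:,::-1])
E
python3 - <<'E'
from h import *
for n in("scene","side","wrist"):
    C=cam(n); im=capture(n); np.save(n+"0.npy",im); save(n+"0",im)
    print(n,C[:3],C[3].round(3).tolist())
print(calibration("wrist").keys(), get_state())
a=np.load("scene0.npy");b=np.load("side0.npy")
E
```

```text
pics
scene (np.float64(488.2805445377483), 312.5410172346716, 201.77547473877013) [[0.178, 0.584, -0.792, 1.388], [0.984, -0.089, 0.156, -0.168], [0.021, -0.807, -0.59, 0.717], [0.0, 0.0, 0.0, 1.0]]
side (np.float64(391.3746169478449), 315.12742042219844, 199.82115955291658) [[-0.972, -0.185, 0.147, 0.335], [-0.236, 0.722, -0.651, 0.625], [0.014, -0.667, -0.745, 0.804], [0.0, 0.0, 0.0, 1.0]]
wrist (np.float64(360.2906117179983), 315.85197322703715, 194.92961230851247) [[1.0, -0.0, -0.002, 0.625], [-0.001, -0.97, -0.242, 0.067], [-0.002, 0.242, -0.97, 0.384], [0.0, 0.0, 0.0, 1.0]]
dict_keys(['vfov', 'cx', 'cy', 'extrinsics']) {'t': 0.15, 'joint_pos': array([-2.35239836e-03,  3.53520759e-01,  1.63393078e+00, -3.74406415e-05,
        1.15519365e+00, -2.40494082e-03]), 'joint_vel': array([ 6.10369025e-05, -1.20993470e-03,  3.93608022e-04, -4.31323913e-04,
        2.91380200e-04,  1.67075626e-03]), 'effort': array([-8.47799656e-04, -5.94210899e+01, -3.34467816e+01,  6.96930941e-02,
        2.04021111e-02, -8.35750166e-05]), 'tool_pos': array([6.24637715e-01, 1.82940526e-05, 2.14030265e-01]), 'eef_rot': array([[-6.76935048e-05,  9.99999444e-01, -1.05261560e-03],
       [ 9.99999997e-01,  6.76600929e-05, -3.17773570e-05],
       [-3.17061193e-05, -1.05261775e-03, -9.99999445e-01]]), 'force': array([ 0.8416465 , -0.61983338,  0.47532328]), 'wrist_torque': array([-0.02621961,  0.00269504,  0.03288469]), 'finger_force': 0.0, 'width': 0.09176205101047873}
```

View pics/scene0.png

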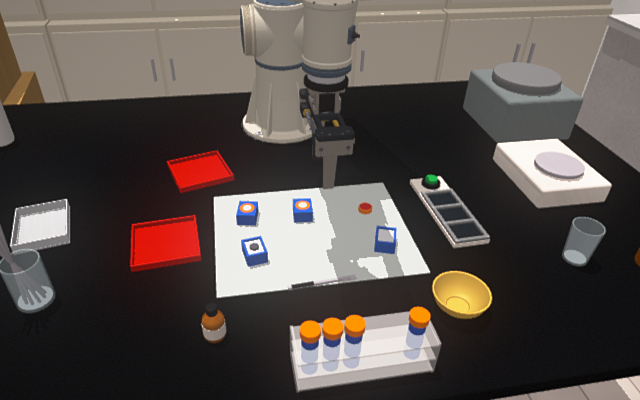

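View pics/side0.png

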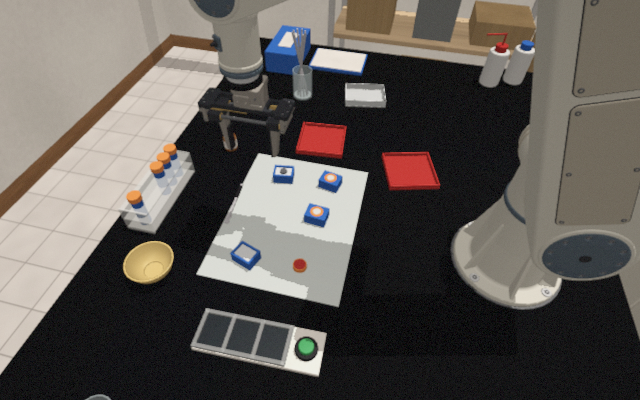

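View pics/wrist0.png

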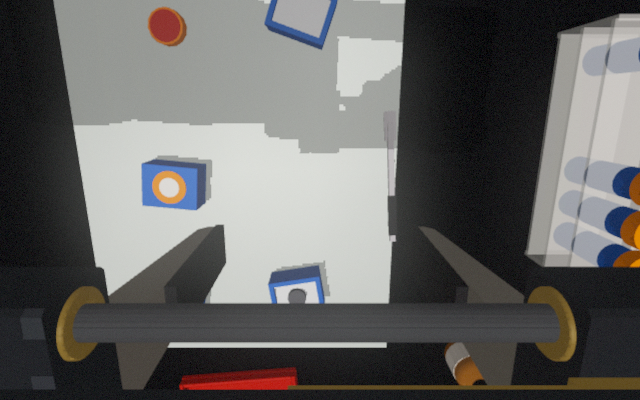

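Scene picture: the carriers are at px (247,212) face up, (302,208) face up, (255,250) boss up and (386,239) empty recess up. The cap is at (365,208) and the spatula at (322,283). The dock is at (450,210) with its button at (432,181). There are two reject candidates: red tray 1 at (165,243) and red tray 2 at (200,170). I'll compare their y.

Run:
```python
from h import *
def blobs(mask,amin):
    n,l,s,c=cv2.connectedComponentsWithStats(mask.astype(np.uint8)); 
    return [(i,l==i) for i in range(1,n) if s[i,4]>=amin]
for n in("scene","side"):
    im=np.load(n+"0.npy"); C=cam(n); h=cv2.cvtColor(im,cv2.COLOR_RGB2HSV).astype(int)
    H,S,V=h[...,0],h[...,1],h[...,2]
    for nm,m,z,a in(("red",((H<6)|(H>174))&(S>180)&(V>90),.010,300),("blue",(H>105)&(H<125)&(S>150)&(V>60),.02,60),("green",(H>50)&(H<80)&(S>120)&(V>60),.03,30)):
        for i,b in blobs(m,a):
            cnt=cv2.findContours(b.astype(np.uint8),0,1)[0][0]; r=cv2.minEnclosingCircle(cnt)[0]
            P=np.array([ray(C,u,v,z)[:2] for u,v in cnt[:,0]]).astype(np.float32)
            R=cv2.minAreaRect(P*1000)
            print(n,nm,[round(q) for q in r],np.round(R[0]),np.round(R[1]),round(R[2]))
```

```text
scene red [200, 170] [ 250. -254.] [168. 148.] 16
scene red [163, 243] [ 533. -328.] [162. 143.] 5
scene blue [302, 207] [467. -13.] [43. 60.] 81
scene blue [246, 209] [ 457. -143.] [44. 55.] 81
scene blue [385, 239] [613. 150.] [42. 84.] 71
scene blue [254, 246] [ 593. -138.] [56. 44.] 8
scene blue [417, 329] [863. 130.] [26. 15.] 60
scene blue [310, 342] [864. -64.] [26. 13.] 81
scene green [431, 179] [412. 333.] [30. 45.] 69
side red [321, 139] [ 534. -326.] [145. 160.] 5
side red [410, 170] [ 250. -253.] [147. 157.] 16
side blue [282, 50] [ 824. -836.] [134. 404.] 18
side blue [306, 43] [ 732. -909.] [ 27. 254.] 16
side blue [526, 45] [ -170. -1133.] [87. 40.] 76
side blue [338, 60] [ 536. -753.] [251. 136.] 35
side blue [283, 176] [ 601. -124.] [54. 48.] 16
side blue [330, 182] [ 467. -138.] [63. 61.] 79
side blue [316, 215] [475.  -9.] [61. 58.] 84
side blue [245, 255] [609. 152.] [52. 66.] 71
side green [306, 346] [414. 333.] [30. 32.] 14
```

Run:
```python
from h import *
im=np.load("scene0.npy"); save("crop1",cv2.resize(im[140:300,100:500],(800,320),interpolation=cv2.INTER_CUBIC))
```

```text
(no output)
```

View pics/crop1.png

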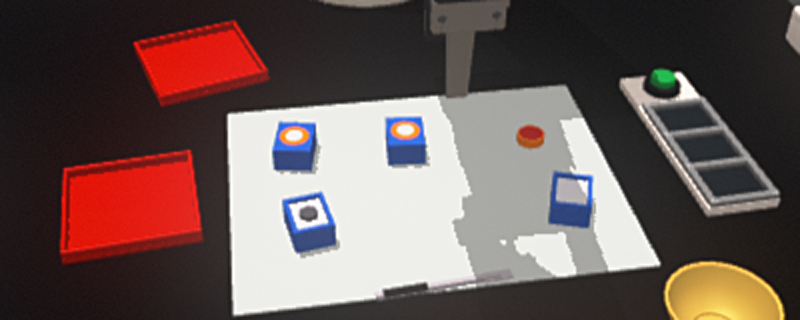

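Tray 1 (scene px 163,243; y=-0.328) lies farther right than tray 2 (200,170; y=-0.254), so tray 1 is the reject tray. The crop confirms the two. Next I'll take closer wrist views.

Emit:
play_rows(targets=[[-0.019, -0.04, 0.027, 0, 1], [-0.019, -0.04, 0.027, 0, 1], [-0.019, -0.04, 0.027, 0, 1], [-0.019, -0.04, 0.027, 0, 1], [-0.019, -0.04, 0.027, 0, 1], [0, 0, 0, 0, 1], [0, 0, 0, 0, 1], [0, 0, 0, 0, 1]])

```text
t: 1.15
tool_pos: [0.53, -0.1988, 0.3483]
eef_rot: [[-0.001, 1.0, -0.002], [1.0, 0.001, 0.001], [0.001, -0.002, -1.0]]
force: [0.5, 0.6, 0.9]
width: 0.0918
finger_force: 0.0
```

Run:
```python
from h import *
import pickle
C=cam("wrist"); im=capture("wrist"); pickle.dump((C,im),open("w1.pkl","wb")); save("w1",im); print(get_state()["tool_pos"])
```

```text
[ 0.53007413 -0.19883511  0.34846529]
```

Emit:
play_rows(targets=[[0, 0.05, 0, 0, 1], [0, 0.05, 0, 0, 1], [0, 0.05, 0, 0, 1], [0, 0.05, 0, 0, 1], [0, 0.05, 0, 0, 1], [0, 0.05, 0, 0, 1], [0, 0.05, 0, 0, 1], [0, 0.05, 0, 0, 1]])

```text
t: 2.2
tool_pos: [0.5293, 0.2026, 0.3489]
eef_rot: [[-0.001, 1.0, -0.001], [1.0, 0.001, -0.0], [-0.0, -0.001, -1.0]]
force: [1.1, 0.4, -0.0]
width: 0.0921
finger_force: 0.0
```

Emit:
play_rows(targets=[[0, 0.05, 0, 0, 1], [0, 0, 0, 0, 1], [0, 0, 0, 0, 1], [0, 0, 0, 0, 1], [0, 0, 0, 0, 1], [0, 0, 0, 0, 1], [0, 0, 0, 0, 1], [0, 0, 0, 0, 1]])

```text
t: 3.2
tool_pos: [0.53, 0.2499, 0.3496]
eef_rot: [[0.0, 1.0, 0.0], [1.0, -0.0, 0.0], [0.0, 0.0, -1.0]]
force: [-0.5, 0.2, -0.5]
width: 0.092
finger_force: 0.0
```

Run:
```python
from h import *
import pickle
C=cam("wrist"); im=capture("wrist"); pickle.dump((C,im),open("w2.pkl","wb")); save("w2",im); print(get_state()["tool_pos"])
```

```text
[0.5300495  0.24994355 0.34960858]
```

View pics/w1.png

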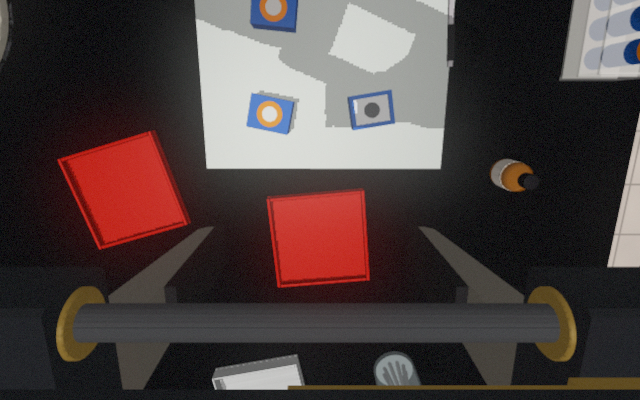

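View pics/w2.png

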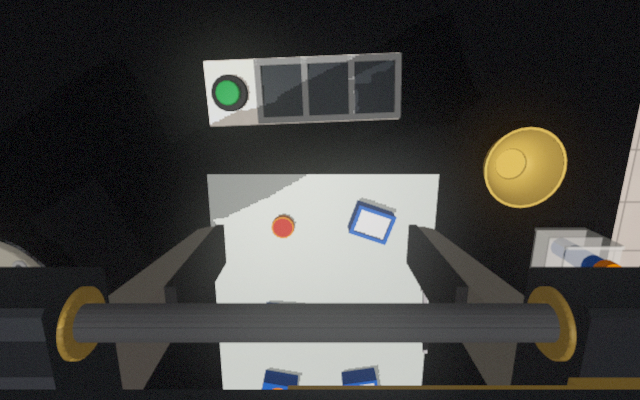

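Wrist view 1: reject tray at px (318,238), face-up carriers at (272,112) and (274,10), and the boss carrier at (372,110). Wrist view 2: dock (205–400, 55–125), button (228,92), empty carrier (372,222) and cap (283,227).

```bash
cat >> h.py <<'E'
def hsv(im):
    h=cv2.cvtColor(im,cv2.COLOR_RGB2HSV).astype(int); return h[...,0],h[...,1],h[...,2]
def P2(C,cnt,z): return (1000*np.array([ray(C,u,v,z)[:2] for u,v in np.reshape(cnt,(-1,2))])).astype(np.float32)
def ang(R,long=True):
    "angle (deg) of the long side in (-90,90]"
    b=cv2.boxPoints(R); e=max(b[1]-b[0],b[2]-b[1],key=np.linalg.norm); a=np.degrees(np.arctan2(e[1],e[0])); return (a+90)%180-90
def carriers(im,C,zt=.031,amin=250):
    H,S,V=hsv(im); m=((H>100)&(H<128)&(S>130)&(V>40)).astype(np.uint8)
    m=cv2.morphologyEx(m,cv2.MORPH_CLOSE,np.ones((3,3)))
    cs,hi=cv2.findContours(m,cv2.RETR_CCOMP,cv2.CHAIN_APPROX_NONE); out=[]
    for i,c in enumerate(cs):
        if hi[0][i][3]>=0 or cv2.contourArea(c)<amin: continue
        ho=[k for k in cs if 0] ; k=hi[0][i][2]; best=None
        while k>=0:
            if best is None or cv2.contourArea(cs[k])>cv2.contourArea(best): best=cs[k]
            k=hi[0][k][0]
        Ro=cv2.minAreaRect(P2(C,c,zt)); px=cv2.minEnclosingCircle(c)[0]
        d=dict(px=np.round(px),outer=(np.round(Ro[0],1),np.round(Ro[1]),round(ang(Ro),1)))
        if best is not None and cv2.contourArea(best)>30:
            Rh=cv2.minAreaRect(P2(C,best,zt)); d["hole"]=(np.round(Rh[0],1),np.round(Rh[1]),round(ang(Rh),1))
            mm=np.zeros(H.shape,np.uint8); cv2.drawContours(mm,[best],-1,1,-1)
            x=mm>0; d["orange"]=round(((H<22)&(S>120)&x).sum()/x.sum(),2); d["dark"]=round(((V<90)&(S<110)&x).sum()/x.sum(),2)
        out.append(d)
    return out
E
python3 - <<'E'
from h import *
import pickle
for n in("w1","w2"):
    C,im=pickle.load(open(n+".pkl","rb")); print(n)
    for d in carriers(im,C): print(d)
    H,S,V=hsv(im)
    m=((((H<6)|(H>174))&(S>180)&(V>90))).astype(np.uint8)
    for c in cv2.findContours(m,0,1)[0]:
        if cv2.contourArea(c)>2000:
            for z in(.016,): R=cv2.minAreaRect(P2(C,c,z)); print("red",R)
    m=((H>50)&(H<80)&(S>120)&(V>60)).astype(np.uint8)
    for c in cv2.findContours(m,0,1)[0]:
        if cv2.contourArea(c)>200: print("green",[cv2.minAreaRect(P2(C,c,z)) for z in (.02,.03)])
    if n=="w2":
        m=((V>75)&(S<60)).astype(np.uint8); m[135:]=0; m=cv2.morphologyEx(m,cv2.MORPH_CLOSE,np.ones((3,3)))
        cs,hi=cv2.findContours(m,cv2.RETR_CCOMP,cv2.CHAIN_APPROX_NONE)
        for c,hh in zip(cs,hi[0]):
            if cv2.contourArea(c)>300: 
                R=cv2.minAreaRect(P2(C,c,.019)); print("dock" if hh[3]<0 else "hole",np.round(R[0],1),np.round(R[1],1),round(ang(R),2))
    m=((H<8)|(H>172))&(S>120)&(V>90)
E
```

```text
w1
{'px': array([269., 114.]), 'outer': (array([ 467.7, -142.5]), array([42., 54.]), np.float32(-11.5)), 'hole': (array([ 467.1, -142.4]), array([38., 37.]), np.float32(88.8)), 'orange': np.float64(0.38), 'dark': np.float64(0.0)}
{'px': array([274.,  11.]), 'outer': (array([477. , -20.9]), array([32., 57.]), np.float32(-2.5))}
red ((534.0873413085938, -326.4591369628906), (142.52349853515625, 141.8861541748047), 5.142946243286133)
red ((255.04493713378906, -252.3306427001953), (148.27383422851562, 142.6420440673828), 16.226512908935547)
w2
{'px': array([280., 382.]), 'outer': (array([ 471.4, -114.6]), array([36., 52.]), np.float32(-10.3))}
{'px': array([359., 378.]), 'outer': (array([ 598.5, -104.2]), array([28., 55.]), np.float32(-0.0))}
{'px': array([372., 225.]), 'outer': (array([609.8, 151.6]), array([43., 55.]), np.float32(-19.1)), 'hole': (array([609.5, 151.4]), array([38., 50.]), np.float32(-19.0)), 'orange': np.float64(0.0), 'dark': np.float64(0.0)}
green [((411.858154296875, 333.7879638671875), (30.968002319335938, 30.714012145996094), 86.10504913330078), ((414.2208251953125, 333.44891357421875), (30.348440170288086, 30.09952735900879), 86.10551452636719)]
dock [512.4 336.5] [261.1  86.6] 2.22
hole [484.7 323.2] [55.  42.9] 2.27
hole [411.5 336.6] [48.3 39.9] 37.68
hole [545.8 337.7] [55.4 67.1] -87.69
hole [607.9 340.5] [54.6 68.8] -87.03
```

Start with the empty carrier (C): grip it across its 56 mm side.

Emit:
play_rows(targets=[[0.02, -0.0246, -0.0575, -0.0825, 1], [0.02, -0.0246, -0.0575, -0.0825, 1], [0.02, -0.0246, -0.0575, -0.0825, 1], [0.02, -0.0246, -0.0575, -0.0825, 1], [0, 0, -0.028, 0, 1], [0, 0, -0.028, 0, 1], [0, 0, -0.028, 0, 1], [0, 0, -0.028, 0, 1]])

```text
t: 4.25
tool_pos: [0.6063, 0.1564, 0.0177]
eef_rot: [[0.324, 0.946, 0.0], [0.946, -0.324, 0.0], [0.0, 0.0, -1.0]]
force: [0.0, -0.9, 0.2]
width: 0.092
finger_force: 0.0
```

Emit:
play_rows(targets=[[0, 0, 0, 0, 1], [0, 0, 0, 0, 0], [0, 0, 0, 0, 0], [0, 0, 0, 0, 0], [0, 0, 0, 0, 0], [0, 0, 0, 0, 0], [0, 0, 0, 0, 0], [0, 0, 0, 0, 0]], squeeze=20)

```text
t: 5.25
tool_pos: [0.6069, 0.1565, 0.0195]
eef_rot: [[0.324, 0.946, 0.001], [0.946, -0.324, 0.0], [0.001, 0.001, -1.0]]
force: [-0.3, -0.3, 6.3]
width: 0.0556
finger_force: 20.0
```

Emit:
play_rows(targets=[[0, 0, 0, 0, 0.85], [0, 0, 0, 0, 0.85], [0.003, -0.005, -0.007, 0, 0.85], [0, 0, -0.007, 0, 0.85], [0, 0, 0, 0, 0], [0, 0, 0, 0, 0], [0, 0, 0, 0, 0], [0, 0, 0, 0, 0]])

```text
t: 6.25
tool_pos: [0.6092, 0.1514, 0.0048]
eef_rot: [[0.324, 0.946, 0.0], [0.946, -0.324, 0.0], [0.0, 0.0, -1.0]]
force: [-0.6, -0.4, -0.1]
width: 0.0561
finger_force: 20.0
```

Emit:
play_rows(targets=[[0, 0, 0, 0, 0], [0, 0, 0.02, 0, 0], [0, 0, 0.04, 0, 0], [0, 0, 0.04, 0, 0], [0, 0, 0, 0, 0], [0, 0, 0, 0, 0], [0, 0, 0, 0, 0], [0, 0, 0, 0, 0]])

```text
t: 7.25
tool_pos: [0.6085, 0.1512, 0.1036]
eef_rot: [[0.324, 0.946, -0.002], [0.946, -0.324, -0.0], [-0.001, -0.002, -1.0]]
force: [-0.6, -0.5, -1.0]
width: 0.056
finger_force: 20.0
```

Emit:
play_rows(targets=[[-0.006, -0.0425, 0, 0.035, 0], [-0.006, -0.0425, 0, 0.035, 0], [-0.006, -0.0425, 0, 0.035, 0], [-0.006, -0.0425, 0, 0.035, 0], [-0.006, -0.0425, 0, 0.035, 0], [-0.006, -0.0425, 0, 0.035, 0], [-0.006, -0.0425, 0, 0.035, 0], [-0.006, -0.0425, 0, 0.035, 0]])

```text
t: 8.25
tool_pos: [0.5605, -0.1899, 0.104]
eef_rot: [[0.049, 0.999, -0.001], [0.999, -0.049, 0.0], [0.0, -0.001, -1.0]]
force: [-0.2, -0.3, -1.3]
width: 0.0559
finger_force: 20.0
```

Emit:
play_rows(targets=[[-0.006, -0.0425, 0, 0.035, 0], [-0.006, -0.0425, 0, 0.035, 0], [-0.006, -0.0425, 0, 0.035, 0], [-0.006, -0.0425, 0, 0.035, 0], [0, 0, 0, 0, 0], [0, 0, 0, 0, 0], [0, 0, 0, 0, 0], [0, 0, 0, 0, 0]])

```text
t: 9.25
tool_pos: [0.5374, -0.3577, 0.1047]
eef_rot: [[-0.091, 0.996, -0.0], [0.996, 0.091, 0.0], [0.0, -0.0, -1.0]]
force: [0.4, -0.1, -0.4]
width: 0.0557
finger_force: 20.0
```

Emit:
play_rows(targets=[[0, -0.001, -0.03, 0, 0], [0, 0, -0.03, 0, 0], [0, 0, -0.02, 0, 0], [0, 0, -0.01, 0, 0], [0, 0, -0.0035, 0, 0], [0, 0, 0, 0, 0], [0, 0, 0, 0, 0.8], [0, 0, 0, 0, 0.8]])

```text
t: 10.25
tool_pos: [0.5376, -0.36, 0.0119]
eef_rot: [[-0.09, 0.996, 0.001], [0.996, 0.09, -0.001], [-0.001, 0.001, -1.0]]
force: [0.2, -0.2, -0.0]
width: 0.0727
finger_force: 0.0
```

Emit:
play_rows(targets=[[0, 0, 0, 0, 0.85], [0, 0, 0.03, 0, 0.85], [0, 0, 0.06, 0, 0.85], [0, 0.03, 0.06, 0, 1], [0, 0.05, 0.05, 0, 1], [0, 0.05, 0.04, 0, 1], [0, 0.02, 0, 0, 1], [0, 0, 0, 0, 1]])

```text
t: 11.25
tool_pos: [0.5369, -0.2178, 0.24]
eef_rot: [[-0.092, 0.996, -0.0], [0.996, 0.092, -0.0], [-0.0, -0.0, -1.0]]
force: [-0.9, -0.6, -1.0]
width: 0.092
finger_force: 0.0
```

Run:
```python
from h import *
import pickle
C=cam("wrist"); im=capture("wrist"); pickle.dump((C,im),open("w3.pkl","wb")); save("w3",im); print(get_state()["tool_pos"])
for d in carriers(im,C): print(d)
```

```text
[ 0.53673756 -0.21867166  0.23937247]
{'px': array([305., 288.]), 'outer': (array([ 537. , -357.8]), array([55., 35.]), np.float32(5.2))}
{'px': array([388.,  98.]), 'outer': (array([ 602.1, -137.4]), array([54., 42.]), np.float32(9.3)), 'hole': (array([ 602.2, -137.6]), array([48., 37.]), np.float32(9.1)), 'orange': np.float64(0.0), 'dark': np.float64(0.09)}
{'px': array([254.,  90.]), 'outer': (array([ 467.9, -142.5]), array([42., 55.]), np.float32(-11.7)), 'hole': (array([ 467.7, -142.5]), array([37., 36.]), np.float32(5.2)), 'orange': np.float64(0.44), 'dark': np.float64(0.0)}
```

View pics/w3.png

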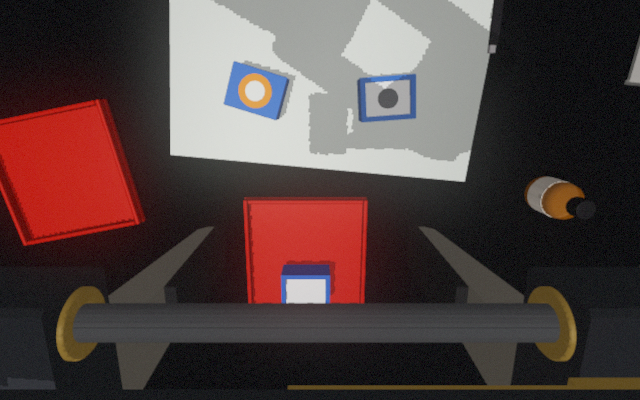

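C lies in the tray, recess up (px 305,288). A's boss is at (388,98), and the other face-up carrier is at (254,90). Next I'll pinch A by a corner at its +x end with a light grip so it swings upright.

Emit:
play_rows(targets=[[0.0123, 0.0108, -0.0175, -0.167, 1], [0.0123, 0.0108, -0.0175, -0.167, 1], [0.0123, 0.0108, -0.0175, -0.167, 1], [0.0123, 0.0108, -0.0175, -0.167, 1], [0.0123, 0.0108, -0.0175, -0.167, 1], [0.0123, 0.0108, -0.0175, -0.167, 1], [0.0123, 0.0108, -0.0175, -0.167, 1], [0.0123, 0.0108, -0.0175, -0.167, 1]])

```text
t: 12.3
tool_pos: [0.635, -0.1335, 0.0976]
eef_rot: [[0.95, 0.313, -0.003], [0.313, -0.95, 0.0], [-0.003, -0.001, -1.0]]
force: [0.0, -0.3, 0.3]
width: 0.0918
finger_force: 0.0
```

Emit:
play_rows(targets=[[0, 0, -0.02, -0.164, 1], [0, 0, -0.02, 0, 1], [0, 0, -0.02, 0, 1], [0, 0, 0, 0, 1], [0, 0, 0, 0, 1], [0, 0, 0, 0, 1], [0, 0, 0, 0, 1], [0, 0, 0, 0, 1]])

```text
t: 13.3
tool_pos: [0.6358, -0.1324, 0.0408]
eef_rot: [[0.987, 0.16, 0.001], [0.16, -0.987, -0.0], [0.001, 0.0, -1.0]]
force: [-0.3, -0.2, -0.7]
width: 0.0919
finger_force: 0.0
```

Emit:
play_rows(targets=[[-0.001, 0, -0.018, 0, 1], [0, 0, 0, 0, 1], [0, 0, 0, 0, 0], [0, 0, 0, 0, 0], [0, 0, 0, 0, 0], [0, 0, 0, 0, 0], [0, 0, 0, 0, 0], [0, 0, 0, 0, 0]], squeeze=3)

```text
t: 14.3
tool_pos: [0.6346, -0.1323, 0.0224]
eef_rot: [[0.987, 0.16, 0.0], [0.16, -0.987, 0.0], [0.0, -0.0, -1.0]]
force: [-0.1, 0.0, 0.3]
width: 0.0439
finger_force: 3.0
```

Emit:
play_rows(targets=[[0, 0, 0.01, 0, 0], [0, 0, 0.01, 0, 0], [0, 0, 0.015, 0, 0], [0, 0, 0.015, 0, 0], [0, 0, 0.02, 0, 0], [0, 0, 0, 0, 0], [0, 0, 0, 0, 0], [0, 0, 0, 0, 0]])

```text
t: 15.3
tool_pos: [0.634, -0.1322, 0.0916]
eef_rot: [[0.987, 0.16, -0.001], [0.16, -0.987, 0.0], [-0.001, -0.0, -1.0]]
force: [0.5, -0.3, -0.5]
width: 0.044
finger_force: 3.0
```

Run:
```python
from h import *
C=cam("side"); im=capture("side"); w=capture("wrist"); s=capture("scene")
u,v=map(int,proj(C,[.6,-.13,.05])); a=cv2.resize(im[max(v-60,0):v+60,u-80:u+80],(400,300))
C=cam("scene");u,v=map(int,proj(C,[.6,-.13,.05])); b=cv2.resize(s[v-60:v+60,u-80:u+80],(400,300))
save("m1",np.vstack([np.hstack([a,b]),np.hstack([cv2.resize(w,(400,250)),np.zeros((250,400,3),np.uint8)])]))
```

```text
(no output)
```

View pics/m1.png

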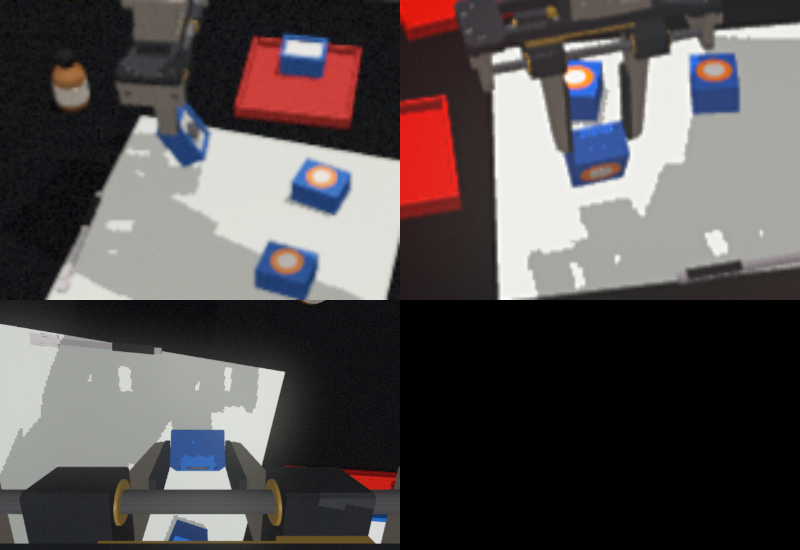

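The pinch let A swing to about 60° (top-left crop). Lower it onto its lower corner, then arc it upright.

Emit:
play_rows(targets=[[0, 0, -0.015, 0, 0], [0, 0, -0.015, 0, 0], [-0.004, -0.0006, -0.006, 0, 0], [-0.006, -0.001, -0.0005, 0, 0], [-0.006, -0.001, -0.001, 0, 0], [-0.006, -0.001, -0.0015, 0, 0], [-0.004, -0.0006, -0.002, 0, 0], [0, 0, -0.001, 0, 0]])

```text
t: 16.45
tool_pos: [0.6085, -0.1366, 0.0507]
eef_rot: [[0.987, 0.16, 0.0], [0.16, -0.987, -0.0], [0.0, 0.0, -1.0]]
force: [-0.4, 0.8, 5.0]
width: 0.0439
finger_force: 3.0
```

Run:
```python
from h import *
C=cam("side"); im=capture("side"); w=capture("wrist"); s=capture("scene")
u,v=map(int,proj(C,[.6,-.13,.03])); a=cv2.resize(im[v-45:v+45,u-60:u+60],(400,300))
C=cam("scene");u,v=map(int,proj(C,[.6,-.13,.03])); b=cv2.resize(s[v-45:v+45,u-60:u+60],(400,300))
save("m2",np.hstack([a,b]))
```

```text
(no output)
```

View pics/m2.png

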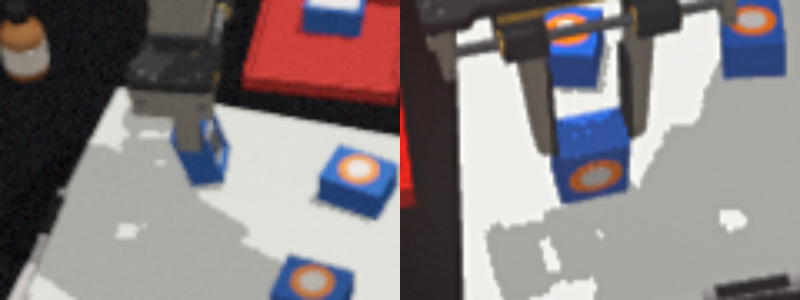

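Nearly upright, with 5 N pressing. Continue the arc past upright and guide it down towards -x.

Emit:
play_rows(targets=[[-0.004, -0.0006, 0.0005, 0, 0], [-0.004, -0.0006, 0.0005, 0, 0], [-0.007, -0.001, 0, 0, 0], [-0.007, -0.001, -0.001, 0, 0], [-0.007, -0.001, -0.002, 0, 0], [-0.0065, -0.001, -0.003, 0, 0], [-0.006, -0.001, -0.004, 0, 0], [-0.006, -0.001, -0.004, 0, 0]])

```text
t: 17.6
tool_pos: [0.5609, -0.1438, 0.0373]
eef_rot: [[0.987, 0.16, 0.001], [0.16, -0.987, -0.0], [0.001, 0.0, -1.0]]
force: [0.5, 0.5, 4.7]
width: 0.0437
finger_force: 3.0
```

Emit:
play_rows(targets=[[-0.0065, -0.001, -0.0065, 0, 0], [-0.005, -0.0008, -0.007, 0, 0], [0, 0, 0, 0, 0.6], [0, 0, 0, 0, 0.8], [0, 0, 0, 0, 0.8], [0, 0, 0.02, 0, 1], [0, 0, 0.06, 0, 1], [0, 0, 0.06, 0, 1]])

```text
t: 18.6
tool_pos: [0.5492, -0.1454, 0.1651]
eef_rot: [[0.987, 0.16, -0.001], [0.16, -0.987, 0.0], [-0.001, -0.0, -1.0]]
force: [1.3, -0.6, 0.7]
width: 0.0917
finger_force: 0.0
```

Run:
```python
from h import *
C=cam("scene"); s=capture("scene")
for d in carriers(s,C,amin=100): print(d)
C=cam("side"); s=capture("side")
for d in carriers(s,C,amin=100): print(d)
C=cam("wrist"); s=capture("wrist"); save("w5",s)
for d in carriers(s,C,amin=100): print(d)
```

```text
{'px': array([148., 239.]), 'outer': (array([ 546.3, -359.2]), array([90., 44.]), np.float32(6.3)), 'hole': (array([ 532.1, -361.5]), array([52., 38.]), np.float32(5.8)), 'orange': np.float64(0.0), 'dark': np.float64(0.0)}
{'px': array([247., 222.]), 'outer': (array([ 516.8, -147.6]), array([ 51., 156.]), np.float32(-3.8)), 'hole': (array([ 533.3, -150. ]), array([43., 40.]), np.float32(26.0)), 'orange': np.float64(0.36), 'dark': np.float64(0.0)}
{'px': array([302., 210.]), 'outer': (array([494. , -16.8]), array([43., 85.]), np.float32(-8.4)), 'hole': (array([473.6, -13.7]), array([38., 44.]), np.float32(-8.7)), 'orange': np.float64(0.33), 'dark': np.float64(0.0)}
{'px': array([316., 215.]), 'outer': (array([ 4.735e+02, -4.000e-01]), array([61., 58.]), np.float32(84.4))}
{'px': array([319., 177.]), 'outer': (array([ 498.5, -131.1]), array([ 73., 128.]), np.float32(-4.3))}
{'px': array([323., 128.]), 'outer': (array([ 536.8, -351.3]), array([60., 80.]), np.float32(-85.3)), 'hole': (array([ 537.3, -360.9]), array([51., 46.]), np.float32(12.1)), 'orange': np.float64(0.0), 'dark': np.flo
[... 293 characters left out ...]
55.]), np.float32(-11.4)), 'hole': (array([ 467.5, -142.5]), array([36., 36.]), np.float32(-34.5)), 'orange': np.float64(0.46), 'dark': np.float64(0.0)}
{'px': array([538., 234.]), 'outer': (array([ 538.4, -355.3]), array([62., 61.]), np.float32(5.1)), 'hole': (array([ 536.8, -361.5]), array([48., 34.]), np.float32(5.0)), 'orange': np.float64(0.0), 'dark': np.float64(0.0)}
{'px': array([163., 240.]), 'outer': (array([481.6, -17.5]), array([49., 65.]), np.float32(-5.5))}
{'px': array([314., 206.]), 'outer': (array([ 534.6, -148.5]), array([55., 43.]), np.float32(9.1)), 'hole': (array([ 534.4, -148.7]), array([36., 37.]), np.float32(-80.9)), 'orange': np.float64(0.46), 'dark': np.float64(0.0)}
```

A is now face up at (534,-149) mm, 9°. X1 sits close to its end, so I'll grip A across its 44 mm side and put it in bay 2.

Emit:
play_rows(targets=[[-0.0074, -0.0016, -0.04, 0, 1], [-0.0074, -0.0017, -0.04, 0, 1], [0, 0, -0.04, 0, 1], [0, 0, -0.025, 0, 1], [0, 0, -0.01, 0, 1], [0, 0, 0, 0, 1], [0, 0, 0, 0, 1], [0, 0, 0, 0, 1]], squeeze=20)

```text
t: 19.75
tool_pos: [0.5355, -0.149, 0.0098]
eef_rot: [[0.987, 0.16, 0.002], [0.16, -0.987, -0.0], [0.002, 0.001, -1.0]]
force: [0.1, 0.7, -0.1]
width: 0.0921
finger_force: 0.0
```

Emit:
play_rows(targets=[[0, 0, 0, 0, 0], [0, 0, 0, 0, 0], [0, 0, 0, 0, 0], [0, 0, 0, 0, 0], [0, 0, 0, 0, 0], [0, 0, 0.03, 0, 0], [0, 0, 0.04, 0, 0], [0, 0, 0.03, 0, 0]])

```text
t: 20.75
tool_pos: [0.5349, -0.1488, 0.1101]
eef_rot: [[0.987, 0.16, 0.0], [0.16, -0.987, -0.0], [0.0, 0.0, -1.0]]
force: [-0.5, 0.3, -1.0]
width: 0.0439
finger_force: 20.0
```

Emit:
play_rows(targets=[[0.0061, 0.0408, 0, 0.121, 0], [0.0061, 0.0408, 0, 0.121, 0], [0.0061, 0.0408, 0, 0.121, 0], [0.0061, 0.0408, 0, 0.121, 0], [0.0061, 0.0408, 0, 0.121, 0], [0.0061, 0.0408, 0, 0.121, 0], [0.0061, 0.0408, 0, 0.121, 0], [0.0061, 0.0408, 0, 0.121, 0]])

```text
t: 21.75
tool_pos: [0.5834, 0.1789, 0.1085]
eef_rot: [[0.424, 0.906, -0.0], [0.906, -0.424, -0.0], [-0.0, -0.0, -1.0]]
force: [0.6, -0.1, -0.4]
width: 0.0437
finger_force: 20.0
```

Emit:
play_rows(targets=[[0.0061, 0.0408, 0, 0.121, 0], [0.0061, 0.0408, 0, 0.121, 0], [0.0061, 0.0408, 0, 0.121, 0], [0.0061, 0.0408, 0, 0.121, 0], [0, 0, 0, 0, 0], [0, 0, 0, 0, 0], [0, 0, 0, 0, 0], [0, 0, 0, 0, 0]])

```text
t: 22.75
tool_pos: [0.608, 0.3398, 0.1089]
eef_rot: [[-0.041, 0.999, -0.0], [0.999, 0.041, -0.0], [-0.0, -0.0, -1.0]]
force: [-0.5, 1.4, -2.0]
width: 0.044
finger_force: 20.0
```

Run:
```python
from h import *
s=get_state(); print(s["tool_pos"],np.degrees(np.arctan2(s["eef_rot"][1,1],s["eef_rot"][0,1])),s["width"],s["joint_pos"].round(2))
```

```text
[0.6080355  0.33978791 0.10891764] 2.321329186323294 0.04403205623442458 [ 0.51  0.56  1.55 -0.    1.03  0.47]
```

Emit:
play_rows(targets=[[0, 0, -0.03, 0, 0], [0, 0, -0.03, 0, 0], [0, 0, -0.015, 0, 0], [0, 0, -0.008, 0, 0], [0, 0, -0.0035, 0, 0], [0, 0, 0, 0, 0], [0, 0, 0, 0, 0.6], [0, 0, 0, 0, 0.6]])

```text
t: 23.75
tool_pos: [0.6084, 0.3411, 0.023]
eef_rot: [[-0.042, 0.999, 0.001], [0.999, 0.042, 0.001], [0.001, 0.001, -1.0]]
force: [-0.2, 0.3, 0.0]
width: 0.0552
finger_force: 0.0
```

Emit:
play_rows(targets=[[0, 0, 0, 0, 0.6], [0, 0, 0.03, 0, 0.6], [0, 0, 0.05, 0, 1], [-0.02, -0.05, 0.05, 0, 1], [-0.03, -0.06, 0.05, 0, 1], [-0.03, -0.06, 0.03, 0, 1], [-0.03, -0.06, 0, 0, 1], [0, 0, 0, 0, 1]])

```text
t: 24.75
tool_pos: [0.5131, 0.1436, 0.2083]
eef_rot: [[-0.039, 0.999, -0.0], [0.999, 0.039, -0.001], [-0.001, -0.0, -1.0]]
force: [-0.1, 0.6, -0.6]
width: 0.092
finger_force: 0.0
```

Run:
```python
from h import *
print(get_state()["tool_pos"])
for n in("wrist","scene"):
    C=cam(n); s=capture(n); save("x6"+n,s)
    for d in carriers(s,C,amin=100): print(n,d)
s=capture("side"); save("x6side",s); C=cam("scene")
```

```text
[0.51314799 0.14360643 0.20832749]
wrist {'px': array([272., 386.]), 'outer': (array([ 471.1, -103.9]), array([18., 47.]), np.float32(-11.8))}
wrist {'px': array([278., 300.]), 'outer': (array([477.3,   8.7]), array([54., 10.]), np.float32(2.2))}
scene {'px': array([148., 240.]), 'outer': (array([ 546.2, -358.8]), array([90., 44.]), np.float32(6.0)), 'hole': (array([ 532.1, -361.5]), array([52., 38.]), np.float32(5.8)), 'orange': np.float64(0.0), 'dark': np.float64(0.0)}
scene {'px': array([466., 226.]), 'outer': (array([607.1, 340. ]), array([74., 79.]), np.float32(-88.6)), 'hole': (array([592.8, 349.1]), array([40., 44.]), np.float32(-8.8)), 'orange': np.float64(0.34), 'dark': np.float64(0.0)}
scene {'px': array([248., 212.]), 'outer': (array([ 484., -145.]), array([44., 87.]), np.float32(-8.4)), 'hole': (array([ 466. , -142.6]), array([37., 44.]), np.float32(-4.8)), 'orange': np.float64(0.33), 'dark': np.float64(0.0)}
scene {'px': array([302., 210.]), 'outer': (array([493.9, -16.7]), array([43., 85.]), np.float32(-8.4)), 'hole': (array([473.6, -13.7]), array([38., 44.]), np.float32(-8.7)), 'orange': np.float64(0.31), 'dark': np.float64(0.0)}
```

View pics/x6scene.png

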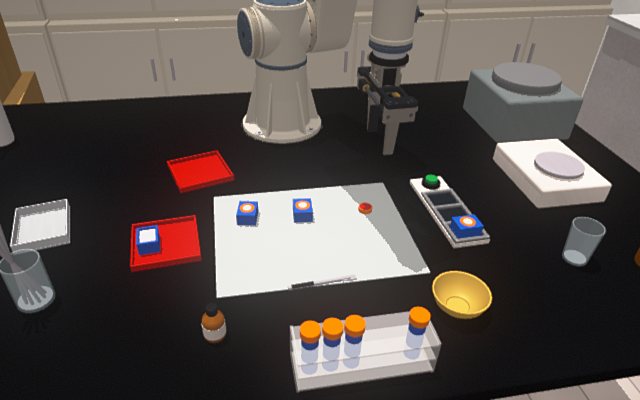

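A sits in bay 2 (466,226). The two face-up carriers remain at (247,212) and (302,208). Look at both from above.

Emit:
play_rows(targets=[[-0.005, -0.046, 0.006, 0, 1], [-0.005, -0.046, 0.006, 0, 1], [-0.005, -0.046, 0.006, 0, 1], [-0.005, -0.046, 0.006, 0, 1], [-0.005, -0.046, 0.006, 0, 1], [0, 0, 0, 0, 1], [0, 0, 0, 0, 1], [0, 0, 0, 0, 1]])

```text
t: 25.9
tool_pos: [0.4904, -0.0821, 0.2373]
eef_rot: [[-0.044, 0.999, -0.001], [0.999, 0.044, 0.0], [0.0, -0.001, -1.0]]
force: [0.4, 0.6, -0.1]
width: 0.0923
finger_force: 0.0
```

Run:
```python
from h import *
s=get_state(); print(s["tool_pos"],np.degrees(np.arctan2(s["eef_rot"][1,1],s["eef_rot"][0,1])))
C=cam("wrist"); s=capture("wrist"); save("w7",s)
for d in carriers(s,C,amin=100): print(d)
H,S,V=hsv(s); m=(((H<12)|(H>172))&(S>120)&(V>70)).astype(np.uint8)
for c in cv2.findContours(m,0,1)[0]:
    if cv2.contourArea(c)>200: print(cv2.minAreaRect(P2(C,c,.014)))
```

```text
[ 0.49041308 -0.08211242  0.23732768] 2.5051385048223556
{'px': array([344., 374.]), 'outer': (array([ 535.6, -333.9]), array([55., 29.]), np.float32(2.5))}
{'px': array([293., 223.]), 'outer': (array([ 467.4, -141.8]), array([42., 54.]), np.float32(-11.6)), 'hole': (array([ 467.4, -142.4]), array([38., 37.]), np.float32(48.0)), 'orange': np.float64(0.42), 'dark': np.float64(0.0)}
{'px': array([288., 115.]), 'outer': (array([459.5, -24.4]), array([16., 23.]), np.float32(-5.5))}
{'px': array([305., 101.]), 'outer': (array([476.2, -12.7]), array([41., 54.]), np.float32(-5.7))}
((534.4451904296875, -333.0953674316406), (145.08526611328125, 63.8834342956543), 2.502157211303711)
((243.5479736328125, -213.81129455566406), (151.14065551757812, 68.10049438476562), 16.33951759338379)
```

Emit:
play_rows(targets=[[0.0023, 0.0083, -0.018, 0.1785, 1], [0.0023, 0.0083, -0.018, 0.1785, 1], [0.0023, 0.0083, -0.018, 0.1785, 1], [0.0023, 0.0083, -0.018, 0.1785, 1], [0.0023, 0.0083, -0.018, 0.1785, 1], [0.0023, 0.0083, -0.018, 0.1785, 1], [0.0023, 0.0083, -0.018, 0.1785, 1], [0.0023, 0.0083, -0.018, 0.1785, 1]])

```text
t: 26.95
tool_pos: [0.5087, -0.0158, 0.093]
eef_rot: [[-0.996, 0.093, 0.0], [0.093, 0.996, 0.0], [-0.0, 0.0, -1.0]]
force: [-0.7, 0.1, 0.4]
width: 0.0917
finger_force: 0.0
```

Emit:
play_rows(targets=[[0, 0, -0.02, 0, 1], [0, 0, -0.02, 0, 1], [0, 0, -0.015, 0, 1], [0, 0, 0, 0, 1], [0, 0, 0, 0, 1], [0, 0, 0, 0, 1], [0, 0, 0, 0, 1], [0, 0, 0, 0, 1]], squeeze=3)

```text
t: 27.95
tool_pos: [0.5087, -0.0172, 0.039]
eef_rot: [[-0.995, 0.101, 0.001], [0.101, 0.995, -0.0], [-0.001, 0.0, -1.0]]
force: [0.3, 0.2, -0.1]
width: 0.0922
finger_force: 0.0
```

Run:
```python
from h import *
s=get_state(); print(s["tool_pos"],np.degrees(np.arctan2(s["eef_rot"][1,1],s["eef_rot"][0,1])))
```

```text
[ 0.50865588 -0.01715432  0.0390023 ] 84.21802426718776
```

Emit:
play_rows(targets=[[0, 0.001, -0.0165, 0, 1], [0, 0, 0, 0, 1], [0, 0, 0, 0, 0], [0, 0, 0, 0, 0], [0, 0, 0, 0, 0], [0, 0, 0, 0, 0], [0, 0, 0, 0, 0], [0, 0, 0, 0, 0]], squeeze=3)

```text
t: 28.95
tool_pos: [0.5085, -0.0161, 0.0223]
eef_rot: [[-0.995, 0.101, 0.0], [0.101, 0.995, -0.0], [-0.0, 0.0, -1.0]]
force: [0.8, 0.3, 0.8]
width: 0.0439
finger_force: 3.0
```

Emit:
play_rows(targets=[[0, 0, 0.01, 0, 0], [0, 0, 0.01, 0, 0], [0, 0, 0.015, 0, 0], [0, 0, 0.015, 0, 0], [0, 0, 0.02, 0, 0], [0, 0, 0, 0, 0], [0, 0, 0, 0, 0], [0, 0, 0, 0, 0]])

```text
t: 29.95
tool_pos: [0.5079, -0.0161, 0.0916]
eef_rot: [[-0.995, 0.101, -0.001], [0.101, 0.995, 0.0], [0.001, -0.0, -1.0]]
force: [-0.4, 0.3, -1.5]
width: 0.0438
finger_force: 3.0
```

Emit:
play_rows(targets=[[0, 0, -0.015, 0, 0], [0, 0, -0.015, 0, 0], [-0.004, 0.0004, -0.006, 0, 0], [-0.006, 0.0006, -0.0005, 0, 0], [-0.006, 0.0006, -0.001, 0, 0], [-0.006, 0.0006, -0.0015, 0, 0], [-0.004, 0.0004, -0.002, 0, 0], [0, 0, -0.001, 0, 0]])

```text
t: 30.95
tool_pos: [0.4823, -0.0134, 0.0504]
eef_rot: [[-0.995, 0.101, 0.0], [0.101, 0.995, 0.0], [-0.0, 0.0, -1.0]]
force: [-0.2, -0.4, 4.1]
width: 0.0443
finger_force: 3.0
```

Emit:
play_rows(targets=[[-0.004, 0.0004, 0.0005, 0, 0], [-0.004, 0.0004, 0.0005, 0, 0], [-0.002, 0, 0, 0, 0], [0, 0, 0, 0, 0], [0, 0, 0, 0, 0], [0, 0, 0, 0, 0], [0, 0, 0, 0, 0], [0, 0, 0, 0, 0]])

```text
t: 31.95
tool_pos: [0.4725, -0.0127, 0.0512]
eef_rot: [[-0.995, 0.101, 0.0], [0.101, 0.995, -0.0], [-0.0, -0.0, -1.0]]
force: [-0.1, -0.8, -1.2]
width: 0.044
finger_force: 3.0
```

Run:
```python
from h import *
C=cam("side"); im=capture("side"); s=capture("scene")
u,v=map(int,proj(C,[.47,-.01,.03])); a=cv2.resize(im[v-45:v+45,u-60:u+60],(400,300))
C=cam("scene");u,v=map(int,proj(C,[.47,-.01,.03])); b=cv2.resize(s[v-45:v+45,u-60:u+60],(400,300))
save("m8",np.hstack([a,b]))
```

```text
(no output)
```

View pics/m8.png

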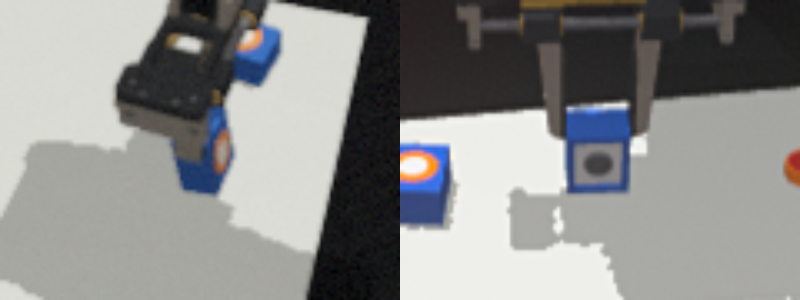

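X2 has the boss, so it is carrier D (right crop, px 598,163). Tip it a little past upright, then lay it back face up.

Emit:
play_rows(targets=[[-0.006, 0.0006, 0.0003, 0, 0], [0, 0, 0, 0, 0], [0.006, -0.0006, 0, 0, 0], [0, 0, 0, 0, 0], [0.0075, -0.0007, 0.002, 0, 0], [0.0075, -0.0007, 0.002, 0, 0], [0.0078, -0.0008, 0.0005, 0, 0], [0.0078, -0.0008, 0, 0, 0]])

```text
t: 33.05
tool_pos: [0.5038, -0.0158, 0.056]
eef_rot: [[-0.995, 0.101, 0.0], [0.101, 0.995, -0.0], [-0.0, 0.0, -1.0]]
force: [0.5, 1.1, -0.9]
width: 0.0437
finger_force: 3.0
```

Emit:
play_rows(targets=[[0.0076, -0.0007, -0.0016, 0, 0], [0.0076, -0.0007, -0.0016, 0, 0], [0.007, -0.0007, -0.0035, 0, 0], [0.007, -0.0007, -0.0035, 0, 0], [0.008, -0.0008, -0.0066, 0, 0], [0.0066, -0.0006, -0.0075, 0, 0], [0, 0, 0, 0, 0], [0, 0, 0, 0, 0]])

```text
t: 34.05
tool_pos: [0.546, -0.0198, 0.0312]
eef_rot: [[-0.995, 0.101, -0.002], [0.101, 0.995, 0.0], [0.002, -0.0, -1.0]]
force: [-0.3, -0.1, -1.1]
width: 0.044
finger_force: 3.0
```

Emit:
play_rows(targets=[[0, 0, 0, 0, 0.7], [0, 0, 0, 0, 0.9], [0, 0, 0, 0, 0.9], [0, 0, 0.04, 0, 1], [0, 0, 0.06, 0, 1], [0, 0, 0.06, 0, 1], [0, 0, 0, 0, 1], [0, 0, 0, 0, 1]])

```text
t: 35.05
tool_pos: [0.5464, -0.0199, 0.1913]
eef_rot: [[-0.995, 0.101, -0.0], [0.101, 0.995, 0.0], [0.0, 0.0, -1.0]]
force: [0.6, -0.5, -1.0]
width: 0.0918
finger_force: 0.0
```

Run:
```python
from h import *
s=get_state(); print(s["tool_pos"],np.degrees(np.arctan2(s["eef_rot"][1,1],s["eef_rot"][0,1])))
C=cam("wrist"); s=capture("wrist"); save("w9",s)
for d in carriers(s,C,amin=100): print(d)
C=cam("scene"); s=capture("scene"); save("s9",s)
for d in carriers(s,C,amin=100): print(d)
```

```text
[ 0.5464044  -0.01985737  0.19133473] 84.22400437530723
{'px': array([  1., 207.]), 'outer': (array([ 544.1, -317. ]), array([12., 36.]), np.float32(-17.8))}
{'px': array([316., 192.]), 'outer': (array([558.5, -21.7]), array([42., 54.]), np.float32(-5.8)), 'hole': (array([559.2, -21.7]), array([36., 37.]), np.float32(-5.8)), 'orange': np.float64(0.48), 'dark': np.float64(0.0)}
{'px': array([172., 106.]), 'outer': (array([ 467.3, -141.6]), array([43., 55.]), np.float32(-11.7)), 'hole': (array([ 467.1, -142.2]), array([36., 36.]), np.float32(36.6)), 'orange': np.float64(0.49), 'dark': np.float64(0.0)}
{'px': array([148., 239.]), 'outer': (array([ 546.3, -359.2]), array([90., 44.]), np.float32(6.5)), 'hole': (array([ 532.1, -361.5]), array([52., 38.]), np.float32(5.8)), 'orange': np.float64(0.0), 'dark': np.float64(0.0)}
{'px': array([304., 232.]), 'outer': (array([573.7, -24.4]), array([42., 82.]), np.float32(-8.6)), 'hole': (array([557.5, -21.8]), array([38., 42.]), np.float32(-8.8)), 'orange': np.float64(0.34), 'dark': np.float64(0.0)}
{'px': array([466., 225.]), 'outer': (array([607.1, 340. ]), array([74., 79.]), np.float32(-88.6)), 'hole': (array([592.8, 349.1]), array([40., 44.]), np.float32(-8.8)), 'orange': np.float64(0.34), 'dark': np.float64(0.0)}
{'px': array([248., 212.]), 'outer': (array([ 484., -145.]), array([44., 87.]), np.float32(-8.4)), 'hole': (array([ 466. , -142.6]), array([37., 44.]), np.float32(-4.8)), 'orange': np.float64(0.33), 'dark': np.float64(0.0)}
```

Emit:
play_rows(targets=[[0.0063, -0.0009, -0.05, 0, 1], [0.0063, -0.0009, -0.05, 0, 1], [0, 0, -0.045, 0, 1], [0, 0, -0.025, 0, 1], [0, 0, -0.011, 0, 1], [0, 0, 0, 0, 1], [0, 0, 0, 0, 1], [0, 0, 0, 0, 1]], squeeze=20)

```text
t: 36.15
tool_pos: [0.5603, -0.0217, 0.0117]
eef_rot: [[-0.995, 0.101, 0.002], [0.101, 0.995, -0.0], [-0.002, 0.0, -1.0]]
force: [0.5, 0.2, -0.0]
width: 0.0917
finger_force: 0.0
```

Emit:
play_rows(targets=[[0, 0, 0, 0, 0], [0, 0, 0, 0, 0], [0, 0, 0, 0, 0], [0, 0, 0, 0, 0], [0, 0, 0, 0, 0], [0, 0, 0.03, 0, 0], [0, 0, 0.04, 0, 0], [0, 0, 0.03, 0, 0]])

```text
t: 37.15
tool_pos: [0.5596, -0.0217, 0.112]
eef_rot: [[-0.995, 0.101, 0.0], [0.101, 0.995, -0.0], [-0.0, 0.0, -1.0]]
force: [-0.4, -1.0, -1.3]
width: 0.0439
finger_force: 20.0
```

Emit:
play_rows(targets=[[-0.0076, 0.0357, 0, -0.143, 0], [-0.0076, 0.0357, 0, -0.143, 0], [-0.0076, 0.0357, 0, -0.143, 0], [-0.0076, 0.0357, 0, -0.143, 0], [-0.0076, 0.0357, 0, -0.143, 0], [-0.0076, 0.0357, 0, -0.143, 0], [-0.0076, 0.0357, 0, -0.143, 0], [-0.0076, 0.0357, 0, -0.143, 0]])

```text
t: 38.15
tool_pos: [0.4981, 0.265, 0.1105]
eef_rot: [[-0.316, 0.949, -0.0], [0.949, 0.316, -0.0], [-0.0, -0.0, -1.0]]
force: [-0.2, 0.5, -1.2]
width: 0.0437
finger_force: 20.0
```

Emit:
play_rows(targets=[[-0.0076, 0.0357, 0, -0.143, 0], [-0.0076, 0.0357, 0, -0.143, 0], [0, 0, 0, 0, 0], [0, 0, 0, 0, 0], [0, 0, 0, 0, 0], [0, 0, 0, 0, 0], [0, 0, 0, 0, 0], [0, 0, 0, 0, 0]])

```text
t: 39.15
tool_pos: [0.4836, 0.3351, 0.1107]
eef_rot: [[-0.04, 0.999, 0.0], [0.999, 0.04, -0.0], [-0.0, 0.0, -1.0]]
force: [0.2, -0.1, -1.2]
width: 0.0438
finger_force: 20.0
```

Run:
```python
from h import *
s=get_state(); print(s["tool_pos"],np.degrees(np.arctan2(s["eef_rot"][1,1],s["eef_rot"][0,1])),s["width"])
```

```text
[0.48359203 0.33508596 0.11073063] 2.2804386470486424 0.0437610590598771
```

Emit:
play_rows(targets=[[0, 0, -0.03, 0, 0], [0, 0, -0.03, 0, 0], [0, 0, -0.015, 0, 0], [0, 0, -0.008, 0, 0], [0, 0, -0.004, 0, 0], [0, 0, 0, 0, 0], [0, 0, 0, 0, 0.58], [0, 0, 0, 0, 0.58]])

```text
t: 40.15
tool_pos: [0.4839, 0.3356, 0.0243]
eef_rot: [[-0.04, 0.999, 0.001], [0.999, 0.04, 0.001], [0.001, 0.001, -1.0]]
force: [-0.2, 0.1, 0.3]
width: 0.0531
finger_force: 0.0
```

Emit:
play_rows(targets=[[0, 0, 0, 0, 0.58], [0, 0, 0.04, 0, 0.58], [0, 0, 0.06, 0, 1], [0.002, -0.04, 0.06, 0.13, 1], [0.002, -0.04, 0.03, 0.13, 1], [0.002, -0.05, 0, 0.13, 1], [0.002, -0.05, 0, 0.13, 1], [0.002, -0.05, 0, 0.13, 1]])

```text
t: 41.15
tool_pos: [0.4931, 0.1092, 0.2061]
eef_rot: [[-0.64, 0.768, 0.001], [0.768, 0.64, 0.0], [-0.0, 0.001, -1.0]]
force: [0.3, -0.6, 0.0]
width: 0.0922
finger_force: 0.0
```

Emit:
play_rows(targets=[[0.002, -0.05, 0, 0.13, 1], [0.002, -0.05, 0, 0.13, 1], [0.002, -0.05, 0, 0.13, 1], [0, -0.05, 0, 0.13, 1], [0, -0.05, 0, 0.158, 1], [0, 0, 0, 0, 1], [0, 0, 0, 0, 1], [0, 0, 0, 0, 1]])

```text
t: 42.15
tool_pos: [0.4992, -0.1382, 0.2057]
eef_rot: [[-0.979, 0.201, -0.0], [0.201, 0.979, 0.0], [0.0, 0.0, -1.0]]
force: [0.1, -0.3, 0.1]
width: 0.0922
finger_force: 0.0
```

Run:
```python
from h import *
s=get_state(); print(s["tool_pos"],np.degrees(np.arctan2(s["eef_rot"][1,1],s["eef_rot"][0,1])))
C=cam("wrist"); s=capture("wrist"); save("w10",s)
for d in carriers(s,C,amin=100): print(d)
C=cam("scene"); s=capture("scene"); save("s10",s)
for d in carriers(s,C,amin=100): print(d)
```

```text
[ 0.49917802 -0.13819822  0.20567751] 78.37726528250371
{'px': array([115., 250.]), 'outer': (array([ 535.7, -358.3]), array([62., 56.]), np.float32(17.9))}
{'px': array([306., 144.]), 'outer': (array([ 466.8, -142.4]), array([42., 54.]), np.float32(-11.7)), 'hole': (array([ 467.4, -142.4]), array([36., 37.]), np.float32(-57.3)), 'orange': np.float64(0.45), 'dark': np.float64(0.0)}
{'px': array([148., 239.]), 'outer': (array([ 546.2, -358.7]), array([90., 44.]), np.float32(5.9)), 'hole': (array([ 532.1, -361.5]), array([52., 38.]), np.float32(5.8)), 'orange': np.float64(0.0), 'dark': np.float64(0.0)}
{'px': array([466., 225.]), 'outer': (array([607.2, 339.8]), array([75., 78.]), np.float32(-89.1)), 'hole': (array([592.8, 349.1]), array([40., 44.]), np.float32(-8.8)), 'orange': np.float64(0.34), 'dark': np.float64(0.0)}
{'px': array([248., 213.]), 'outer': (array([ 483.9, -145.3]), array([46., 87.]), np.float32(-8.8)), 'hole': (array([ 465.9, -142.9]), array([38., 43.]), np.float32(-8.6)), 'orange': np.float64(0.33), 'dark': np.float64(0.0)}
{'px': array([442., 194.]), 'outer': (array([482.5, 334.5]), array([79., 78.]), np.float32(2.4))}
```

Emit:
play_rows(targets=[[0.0005, -0.0054, -0.05, 0, 1], [0, -0.0054, -0.05, 0, 1], [0, 0, -0.04, 0, 1], [0, 0, -0.025, 0, 1], [0, 0, -0.018, 0, 1], [0, 0, 0, 0, 1], [0, 0, 0, 0, 1], [0, 0, 0, 0, 1]], squeeze=3)

```text
t: 43.25
tool_pos: [0.5004, -0.1502, 0.0236]
eef_rot: [[-0.98, 0.201, 0.002], [0.201, 0.98, -0.0], [-0.002, -0.0, -1.0]]
force: [0.4, 1.2, 0.5]
width: 0.0918
finger_force: 0.0
```

Emit:
play_rows(targets=[[0, 0, 0, 0, 1], [0, 0, 0, 0, 0], [0, 0, 0, 0, 0], [0, 0, 0, 0, 0], [0, 0, 0, 0, 0], [0, 0, 0, 0, 0], [0, 0, 0, 0, 0], [0, 0, 0, 0, 0]])

```text
t: 44.25
tool_pos: [0.4997, -0.1501, 0.0227]
eef_rot: [[-0.98, 0.201, 0.0], [0.201, 0.98, -0.0], [-0.0, 0.0, -1.0]]
force: [0.4, 0.4, -0.3]
width: 0.0438
finger_force: 3.0
```

Emit:
play_rows(targets=[[0, 0, 0.01, 0, 0], [0, 0, 0.01, 0, 0], [0, 0, 0.015, 0, 0], [0, 0, 0.015, 0, 0], [0, 0, 0.019, 0, 0], [0.02, 0, 0, 0, 0], [0.02, 0, 0, 0, 0], [0.02, 0, 0, 0, 0]])

```text
t: 45.25
tool_pos: [0.5605, -0.1502, 0.0929]
eef_rot: [[-0.979, 0.201, 0.001], [0.201, 0.979, -0.0], [-0.001, -0.0, -1.0]]
force: [-0.1, -0.4, -0.7]
width: 0.0438
finger_force: 3.0
```

Emit:
play_rows(targets=[[0, 0, 0, 0, 0], [0, 0, -0.015, 0, 0], [0, 0, -0.015, 0, 0], [-0.004, 0.0008, -0.006, 0, 0], [-0.006, 0.0012, -0.0005, 0, 0], [-0.006, 0.0012, -0.001, 0, 0], [-0.006, 0.0012, -0.0015, 0, 0], [-0.004, 0.0008, -0.002, 0, 0]])

```text
t: 46.25
tool_pos: [0.5336, -0.1449, 0.0512]
eef_rot: [[-0.979, 0.201, 0.001], [0.201, 0.979, -0.0], [-0.001, 0.0, -1.0]]
force: [-0.3, 1.3, 4.1]
width: 0.044
finger_force: 3.0
```

Emit:
play_rows(targets=[[0, 0, -0.001, 0, 0], [-0.004, 0.0008, 0.0005, 0, 0], [-0.004, 0.0008, 0.0005, 0, 0], [-0.005, 0.001, 0, 0, 0], [0, 0, 0, 0, 0], [0, 0, 0, 0, 0], [0, 0, 0, 0, 0], [0, 0, 0, 0, 0]])

```text
t: 47.25
tool_pos: [0.5208, -0.1424, 0.0507]
eef_rot: [[-0.98, 0.201, 0.0], [0.201, 0.98, -0.0], [-0.0, -0.0, -1.0]]
force: [-0.1, -0.5, -1.4]
width: 0.0435
finger_force: 3.0
```

Run:
```python
from h import *
P=get_state()["tool_pos"]*[1,1,.5]; print(P)
C=cam("side"); im=capture("side"); s=capture("scene")
u,v=map(int,proj(C,P)); a=cv2.resize(im[v-45:v+45,u-60:u+60],(400,300))
C=cam("scene");u,v=map(int,proj(C,P)); b=cv2.resize(s[v-45:v+45,u-60:u+60],(400,300))
save("m11",np.hstack([a,b]))
```

```text
[ 0.52084353 -0.14237371  0.0253415 ]
```

View pics/m11.png

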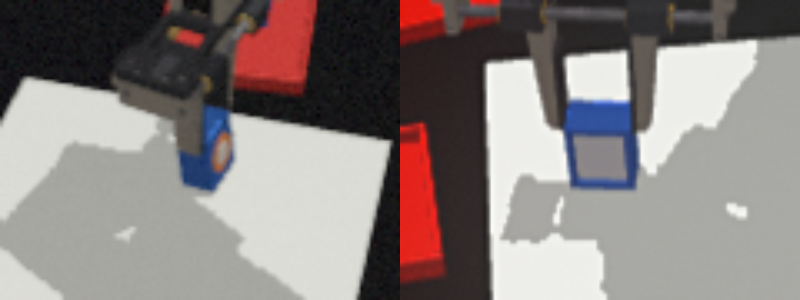

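X1's recess is empty (right crop, px 600,158), so it is carrier E. Continue over towards -x so that its underside ends up.

Emit:
play_rows(targets=[[-0.006, 0.0012, 0, 0, 0], [-0.007, 0.0014, -0.001, 0, 0], [-0.007, 0.0014, -0.002, 0, 0], [-0.0065, 0.0013, -0.003, 0, 0], [-0.006, 0.0012, -0.004, 0, 0], [-0.006, 0.0012, -0.004, 0, 0], [-0.0065, 0.0013, -0.0065, 0, 0], [-0.005, 0.001, -0.007, 0, 0]])

```text
t: 48.35
tool_pos: [0.4696, -0.132, 0.0225]
eef_rot: [[-0.98, 0.201, -0.001], [0.201, 0.98, 0.0], [0.001, 0.0, -1.0]]
force: [-0.5, 2.6, 3.8]
width: 0.0438
finger_force: 3.0
```

Emit:
play_rows(targets=[[0, 0, 0, 0, 0.6], [0, 0, 0, 0, 0.8], [0, 0, 0, 0, 0.8], [0, 0, 0.02, 0, 1], [0, 0, 0.06, 0, 1], [0, 0, 0.08, 0, 1], [0, 0, 0, 0, 1], [0, 0, 0, 0, 1]])

```text
t: 49.35
tool_pos: [0.4705, -0.1323, 0.1656]
eef_rot: [[-0.979, 0.201, 0.0], [0.201, 0.979, -0.0], [-0.0, -0.0, -1.0]]
force: [0.1, -0.5, -1.1]
width: 0.0919
finger_force: 0.0
```

Run:
```python
from h import *
s=get_state(); print(s["tool_pos"],np.degrees(np.arctan2(s["eef_rot"][1,1],s["eef_rot"][0,1])))
C=cam("wrist"); s=capture("wrist"); save("w12",s)
for d in carriers(s,C,amin=100): print(d)
C=cam("scene"); s=capture("scene"); save("s12",s)
for d in carriers(s,C,amin=100): print(d)
```

```text
[ 0.47053324 -0.13233278  0.16560528] 78.37734703752922
{'px': array([108., 276.]), 'outer': (array([ 516.7, -335.3]), array([31., 24.]), np.float32(7.3))}
{'px': array([316., 170.]), 'outer': (array([ 458., -130.]), array([43., 55.]), np.float32(-11.6)), 'hole': (array([ 458. , -130.4]), array([36., 48.]), np.float32(-10.9)), 'orange': np.float64(0.0), 'dark': np.float64(0.0)}
{'px': array([148., 240.]), 'outer': (array([ 546.3, -359.2]), array([90., 44.]), np.float32(6.3)), 'hole': (array([ 532.1, -361.5]), array([52., 38.]), np.float32(5.8)), 'orange': np.float64(0.0), 'dark': np.float64(0.0)}
{'px': array([466., 225.]), 'outer': (array([607.1, 339.7]), array([74., 78.]), np.float32(-88.6)), 'hole': (array([592.8, 349.1]), array([40., 44.]), np.float32(-8.8)), 'orange': np.float64(0.34), 'dark': np.float64(0.0)}
{'px': array([252., 210.]), 'outer': (array([ 476.2, -133.1]), array([45., 85.]), np.float32(-8.6)), 'hole': (array([ 459.6, -131.2]), array([39., 51.]), np.float32(-8.7)), 'orange': np.float64(0.0), 'dark': np.float64(0.0)}
{'px': array([442., 194.]), 'outer': (array([482.5, 334.5]), array([79., 78.]), np.float32(2.4))}
```

Emit:
play_rows(targets=[[-0.0031, 0.0005, 0, -0.1745, 1], [-0.0031, 0.0005, 0, -0.1745, 1], [-0.0031, 0.0005, 0, -0.1745, 1], [-0.0032, 0.0006, 0, -0.1745, 1], [0, 0, -0.015, -0.1745, 1], [0, 0, -0.015, -0.1745, 1], [0, 0, -0.015, -0.1745, 1], [0, 0, -0.015, -0.1745, 1]], squeeze=20)

```text
t: 50.45
tool_pos: [0.457, -0.1299, 0.1036]
eef_rot: [[0.034, 0.999, -0.003], [0.999, -0.034, 0.001], [0.001, -0.003, -1.0]]
force: [0.1, -0.2, 0.2]
width: 0.092
finger_force: 0.0
```

Emit:
play_rows(targets=[[0, 0, 0, -0.173, 1], [0, 0, -0.03, 0, 1], [0, 0, -0.03, 0, 1], [0, 0, -0.025, 0, 1], [0, 0, -0.01, 0, 1], [0, 0, 0, 0, 1], [0, 0, 0, 0, 1], [0, 0, 0, 0, 1]])

```text
t: 51.45
tool_pos: [0.4588, -0.1304, 0.0114]
eef_rot: [[0.2, 0.98, 0.001], [0.98, -0.2, -0.0], [-0.0, 0.001, -1.0]]
force: [0.4, -0.4, 0.1]
width: 0.0917
finger_force: 0.0
```

Run:
```python
from h import *
s=get_state(); print(s["tool_pos"],np.degrees(np.arctan2(s["eef_rot"][1,1],s["eef_rot"][0,1])))
```

```text
[ 0.4588125  -0.13042929  0.01144328] -11.518085352628683
```

Emit:
play_rows(targets=[[0, 0, -0.004, 0, 1], [0, 0, 0, 0, 0], [0, 0, 0, 0, 0], [0, 0, 0, 0, 0], [0, 0, 0, 0, 0], [0, 0, 0, 0, 0], [0, 0, 0.03, 0, 0], [0, 0, 0.04, 0, 0]])

```text
t: 52.45
tool_pos: [0.4571, -0.13, 0.0766]
eef_rot: [[0.2, 0.98, -0.003], [0.98, -0.2, 0.001], [0.0, -0.003, -1.0]]
force: [1.1, 0.4, -0.8]
width: 0.0555
finger_force: 20.0
```

Emit:
play_rows(targets=[[0, 0, 0.03, 0, 0], [0.0144, -0.0324, 0, 0.058, 0], [0.0144, -0.0324, 0, 0.058, 0], [0.0144, -0.0324, 0, 0.058, 0], [0.0144, -0.0324, 0, 0.058, 0], [0.0144, -0.0324, 0, 0.058, 0], [0, 0, 0, 0, 0], [0, 0, 0, 0, 0]])

```text
t: 53.45
tool_pos: [0.5294, -0.2916, 0.1061]
eef_rot: [[-0.088, 0.996, -0.001], [0.996, 0.088, 0.001], [0.001, -0.001, -1.0]]
force: [0.5, 1.3, -0.6]
width: 0.0555
finger_force: 20.0
```

Run:
```python
from h import *
s=get_state(); print(s["tool_pos"],np.degrees(np.arctan2(s["eef_rot"][1,1],s["eef_rot"][0,1])),s["width"],s["finger_force"])
C=cam("wrist"); s=capture("wrist"); save("w13",s)
for d in carriers(s,C,amin=100): print(d)
```

```text
[ 0.52937135 -0.29156479  0.10614869] 5.042680187842524 0.0555282943847169 19.99991476535797
{'px': array([316., 254.]), 'outer': (array([ 532.2, -329.1]), array([94., 81.]), np.float32(5.0)), 'hole': (array([ 532.7, -334.2]), array([77., 55.]), np.float32(5.0)), 'orange': np.float64(0.0), 'dark': np.float64(0.0)}
```

Emit:
play_rows(targets=[[0.0015, 0, -0.03, 0, 0], [0, 0, -0.03, 0, 0], [0, 0, -0.02, 0, 0], [0, 0, -0.01, 0, 0], [0, 0, -0.004, 0, 0], [0, 0, 0, 0, 0], [0, 0, 0, 0, 0.8], [0, 0, 0, 0, 0.8]])

```text
t: 54.5
tool_pos: [0.5321, -0.2925, 0.0134]
eef_rot: [[-0.089, 0.996, 0.001], [0.996, 0.089, -0.001], [-0.001, 0.001, -1.0]]
force: [0.5, -0.2, 0.1]
width: 0.0724
finger_force: 0.0
```

Emit:
play_rows(targets=[[0, 0, 0, 0, 0.8], [0, 0, 0.03, 0, 0.8], [0, 0, 0.06, 0, 0.8], [0, -0.03, 0.06, 0, 0.8], [0, -0.03, 0.06, 0, 0.8], [0, -0.03, 0.04, 0, 0.8], [0, 0, 0, 0, 0.8], [0, 0, 0, 0, 0.8]])

```text
t: 55.5
tool_pos: [0.5311, -0.3775, 0.2535]
eef_rot: [[-0.088, 0.996, -0.001], [0.996, 0.088, 0.001], [0.001, -0.001, -1.0]]
force: [-0.7, -1.0, -0.3]
width: 0.0735
finger_force: 0.0
```

Run:
```python
from h import *
s=get_state(); print(s["tool_pos"])
C=cam("wrist"); s=capture("wrist"); save("w14",s)
for d in carriers(s,C,zt=.035,amin=100): print(d)
save("w14c",s[60:340,140:500])
```

```text
[ 0.53108504 -0.37753681  0.253501  ]
```

View pics/w14c.png

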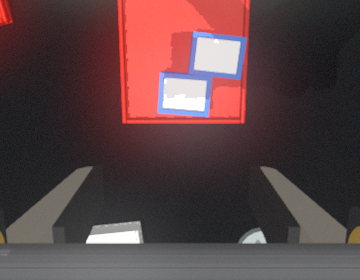

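Both lie in the tray, recesses up, at crop px (217,57) and (185,95), but one has shifted sideways. Measure whether both are flat inside.

Run:
```python
from h import *
C=cam("wrist"); s=cv2.imread("pics/w14.png")[:,:,::-1]
H,S,V=hsv(np.ascontiguousarray(s))
m=((S<90)&(V>120)).astype(np.uint8); m[:80]=0; m[190:]=0; m[:,:280]=0; m[:,400:]=0
for c in cv2.findContours(m,0,1)[0]:
    if cv2.contourArea(c)>200: R=cv2.minAreaRect(P2(C,c,.035)); print("recess",np.round(R[0],1),np.round(R[1],1),ang(R))
m=(((H<8)|(H>172))&(S>150)&(V>70)).astype(np.uint8); m[:,:250]=0
for c in cv2.findContours(m,0,1)[0]:
    if cv2.contourArea(c)>1000: print("red px",cv2.boundingRect(c))
T=np.array([534.,-326.5]);a=np.radians(5.1)
b=((H>100)&(H<135)&(S>110)&(V>60)).astype(np.uint8); b[190:]=0;b[:80]=0;b[:,:280]=0;b[:,400:]=0
for c in cv2.findContours(b,0,1)[0]:
    if cv2.contourArea(c)>200:
        R=cv2.minAreaRect(P2(C,c,.035)); print("blue",np.round(R[0],1),np.round(R[1],1),ang(R))
        Q=(P2(C,c,.035)-T)@np.array([[np.cos(a),-np.sin(a)],[np.sin(a),np.cos(a)]]); print("tray-frame",Q.min(0),Q.max(0))
im=capture("side"); im2=capture("scene")
A=cv2.resize(im[105:165,285:365],(400,300),interpolation=cv2.INTER_CUBIC);B=cv2.resize(im2[205:280,120:220],(400,300),interpolation=cv2.INTER_CUBIC)
save("m15",np.hstack([A,B]))
```

```text
recess [ 537.5 -358.8] [46.7 37.8] 0.49014282
recess [ 567.7 -316.6] [35.1 46.6] -0.8993149
red px (250, 53, 140, 131)
blue [ 537.8 -366.5] [53.8 30.6] 0.6160507
tray-frame [-26.79195604 -56.81324349] [ 26.62729606 -23.01336583]
blue [ 568.  -316.7] [42.4 55. ] -0.7256241
tray-frame [  9.47270228 -16.68154245] [63.79309556 29.61756149]
```

View pics/m15.png

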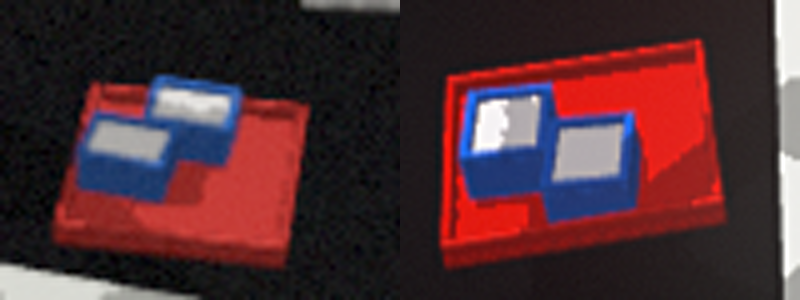

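Both empty carriers are flat inside the tray. The knock only slid E about 4 cm. Now check the dock.

Emit:
play_rows(targets=[[0, 0.045, 0.012, 0, 0.8], [0, 0.045, 0.012, 0, 0.8], [0, 0.045, 0.012, 0, 0.8], [0, 0.045, 0.012, 0, 0.8], [0, 0.045, 0.012, 0, 0.8], [0, 0.045, 0.012, 0, 0.8], [0, 0.045, 0.012, 0, 0.8], [0, 0.045, 0.012, 0, 0.8]])

```text
t: 56.65
tool_pos: [0.5309, -0.0161, 0.3498]
eef_rot: [[-0.09, 0.996, -0.002], [0.996, 0.09, 0.0], [0.0, -0.002, -1.0]]
force: [0.7, 0.4, 0.5]
width: 0.0737
finger_force: 0.0
```

Emit:
play_rows(targets=[[0, 0.045, 0, -0.05, 0.8], [0, 0.045, 0, 0, 0.6], [0, 0.045, 0, 0, 0.3], [0, 0.045, 0, 0, 0], [0, 0.045, 0, 0, 0], [0, 0.04, 0, 0, 0], [0, 0, 0, 0, 0], [0, 0, 0, 0, 0]])

```text
t: 57.65
tool_pos: [0.5311, 0.2466, 0.3496]
eef_rot: [[-0.04, 0.999, -0.001], [0.999, 0.04, -0.001], [-0.001, -0.001, -1.0]]
force: [-0.4, -1.0, -0.2]
width: 0.0055
finger_force: 0.0
```

Run:
```python
from h import *
s=get_state(); print(s["tool_pos"],np.degrees(np.arctan2(s["eef_rot"][1,1],s["eef_rot"][0,1])),s["width"])
C=cam("wrist"); s=capture("wrist"); save("w16",s)
for d in carriers(s,C,zt=.042,amin=100): print(d)
H,S,V=hsv(s); m=((H>50)&(H<80)&(S>120)&(V>60)).astype(np.uint8)
for c in cv2.findContours(m,0,1)[0]:
    if cv2.contourArea(c)>200: print("green",[cv2.minAreaRect(P2(C,c,z)) for z in (.02,.03)])
# button height by triangulation with scene
C2=cam("scene"); s2=capture("scene"); H,S,V=hsv(s2); m2=((H>50)&(H<80)&(S>120)&(V>60)).astype(np.uint8)
u,v=(cv2.moments(m)[k]/cv2.moments(m)["m00"] for k in("m10","m01")); u2,v2=(cv2.moments(m2)[k]/cv2.moments(m2)["m00"] for k in("m10","m01"))
for z in(.015,.02,.025,.03,.035): print(z,(1000*ray(C,u,v,z)).round(1),(1000*ray(C2,u2,v2,z)).round(1))
save("w16c",np.vstack([cv2.resize(s[30:200,170:440],(800,504))]))
```

```text
[0.53109904 0.24655514 0.34959797] 2.2903131379973907 0.005460520879164899
{'px': array([557., 384.]), 'outer': (array([921.1, -96.5]), array([22., 23.]), np.float32(-50.2))}
{'px': array([563., 364.]), 'outer': (array([921.9, -58.8]), array([27., 23.]), np.float32(54.7))}
{'px': array([586., 272.]), 'outer': (array([921.5,  97.4]), array([27., 20.]), np.float32(58.6))}
{'px': array([379.,  86.]), 'outer': (array([606.2, 340.1]), array([47., 55.]), np.float32(-87.8)), 'hole': (array([608.7, 339.8]), array([37., 37.]), np.float32(2.2)), 'orange': np.float64(0.45), 'dark': np.float64(0.0)}
{'px': array([282.,  86.]), 'outer': (array([484. , 335.3]), array([45., 55.]), np.float32(-87.8)), 'hole': (array([483.1, 334.9]), array([37., 37.]), np.float32(2.2)), 'orange': np.float64(0.43), 'dark': np.float64(0.0)}
green [((410.9703674316406, 333.53558349609375), (30.36709976196289, 31.388906478881836), 46.502723693847656), ((413.3231506347656, 333.1380615234375), (29.75940704345703, 30.760730743408203), 46.502540588378906)]
0.015 [410.  333.8  15. ] [390.7 343.3  15. ]
0.02 [411.2 333.6  20. ] [397.8 339.6  20. ]
0.025 [412.3 333.4  25. ] [404.9 336.   25. ]
0.03 [413.5 333.2  30. ] [412.  332.4  30. ]
0.035 [414.7 333.   35. ] [419.1 328.7  35. ]
```

View pics/w16c.png

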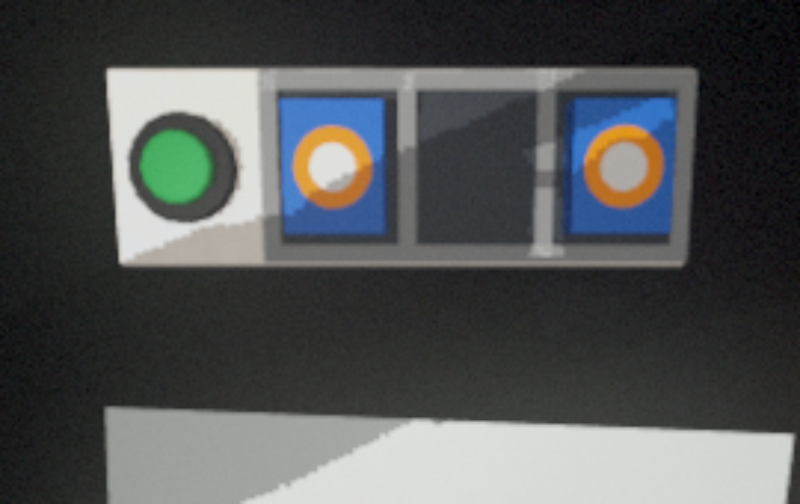

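Both carriers are seated flat in bays 0 and 2, discs up (crop px 332,166 and 623,166). The button top is at (413.5, 333, 30) mm. Press it with the fingers shut.

Emit:
play_rows(targets=[[-0.0235, 0.0173, -0.03, 0, 0], [-0.0235, 0.0173, -0.03, 0, 0], [-0.0235, 0.0173, -0.04, 0, 0], [-0.0235, 0.0173, -0.05, 0, 0], [-0.0235, 0.0173, -0.05, 0, 0], [0, 0, -0.05, 0, 0], [0, 0, -0.035, 0, 0], [0, 0, -0.015, 0, 0]])

```text
t: 58.75
tool_pos: [0.4136, 0.3319, 0.0489]
eef_rot: [[-0.038, 0.999, -0.002], [0.999, 0.038, -0.002], [-0.002, -0.002, -1.0]]
force: [0.1, 0.8, 0.2]
width: 0.0003
finger_force: 0.0
```

Emit:
play_rows(targets=[[0, 0, 0, 0, 0], [0, 0, 0, 0, 0], [0, 0, 0, 0, 0], [0, 0, 0, 0, 0], [0, 0, -0.004, 0, 0], [0, 0, -0.004, 0, 0], [0, 0, -0.004, 0, 0], [0, 0, 0, 0, 0]])

```text
t: 59.75
tool_pos: [0.4139, 0.3331, 0.0379]
eef_rot: [[-0.039, 0.999, -0.001], [0.999, 0.039, -0.001], [-0.001, -0.001, -1.0]]
force: [-0.3, -0.1, -0.8]
width: 0.0007
finger_force: 0.0
```

Emit:
play_rows(targets=[[0, 0, -0.003, 0, 0], [0, 0, -0.003, 0, 0], [0, 0, -0.002, 0, 0], [0, 0, -0.002, 0, 0], [0, 0, -0.002, 0, 0], [0, 0, 0, 0, 0], [0, 0, 0, 0, 0], [0, 0, 0, 0, 0]])

```text
t: 60.75
tool_pos: [0.4144, 0.3335, 0.0281]
eef_rot: [[-0.039, 0.999, 0.0], [0.999, 0.039, 0.0], [0.0, 0.0, -1.0]]
force: [-4.7, -4.0, 24.6]
width: 0.0006
finger_force: 12.3
```

Emit:
play_rows(targets=[[0, 0, 0.002, 0, 0], [0, 0, 0, 0, 0], [0, 0, 0, 0, 0], [0, 0, 0, 0, 0], [0, 0, 0, 0, 0], [0, 0, 0, 0, 0], [0, 0, 0, 0, 0], [0, 0, 0, 0, 0]])

```text
t: 61.75
tool_pos: [0.4143, 0.3334, 0.0285]
eef_rot: [[-0.039, 0.999, 0.0], [0.999, 0.039, 0.0], [0.0, 0.0, -1.0]]
force: [-1.2, 1.0, 5.3]
width: 0.0004
finger_force: 2.4
```

Emit:
play_rows(targets=[[0, 0, 0.0015, 0, 0], [0, 0, 0, 0, 0], [0, 0, 0, 0, 0], [0, 0, 0, 0, 0], [0, 0, 0, 0, 0], [0, 0, 0, 0, 0], [0, 0, 0, 0, 0], [0, 0, 0, 0, 0]])

```text
t: 62.75
tool_pos: [0.4143, 0.3334, 0.03]
eef_rot: [[-0.039, 0.999, 0.0], [0.999, 0.039, 0.0], [0.0, 0.0, -1.0]]
force: [0.7, 1.1, 4.1]
width: 0.0006
finger_force: 1.9
```

Emit:
play_rows(targets=[[0, 0, 0.002, 0, 0], [0, 0, 0, 0, 0], [0, 0, 0, 0, 0], [0, 0, 0, 0, 0], [0, 0, 0, 0, 0], [0, 0, 0, 0, 0], [0, 0, 0, 0, 0], [0, 0, 0, 0, 0]])

```text
t: 63.75
tool_pos: [0.4142, 0.3333, 0.032]
eef_rot: [[-0.039, 0.999, -0.0], [0.999, 0.039, 0.0], [0.0, -0.0, -1.0]]
force: [2.6, 1.1, 2.4]
width: 0.0002
finger_force: 1.4
```

Emit:
play_rows(targets=[[0, 0, 0.002, 0, 0], [0, 0, 0, 0, 0], [0, 0, 0, 0, 0], [0, 0, 0, 0, 0], [0, 0, 0, 0, 0], [0, 0, 0, 0, 0], [0, 0, 0, 0, 0], [0, 0, 0, 0, 0]])

```text
t: 64.75
tool_pos: [0.4139, 0.3331, 0.0339]
eef_rot: [[-0.039, 0.999, -0.001], [0.999, 0.039, -0.0], [-0.0, -0.001, -1.0]]
force: [-1.2, 0.1, 1.4]
width: 0.0007
finger_force: 0.8
```

The spring profile fits: about 5 N at 28.5 mm, with a hard stop just below it, so the button was fully down. Retreat and do a final check.

Emit:
play_rows(targets=[[0, 0, 0.02, 0, 0], [0, 0, 0.04, 0, 0], [0, 0, 0.05, 0, 0], [0.01, -0.03, 0.05, 0, 0], [0.02, -0.05, 0.04, 0, 0], [0.02, -0.05, 0, 0, 0], [0, 0, 0, 0, 0], [0, 0, 0, 0, 0]])

```text
t: 65.75
tool_pos: [0.4626, 0.2068, 0.231]
eef_rot: [[-0.038, 0.999, -0.001], [0.999, 0.038, 0.0], [0.0, -0.001, -1.0]]
force: [-0.2, 0.3, 0.5]
width: 0.0007
finger_force: 0.0
```

Run:
```python
from h import *
print(get_state()["tool_pos"],get_state()["force"])
s=capture("scene"); save("s17",s)
for d in carriers(s,cam("scene"),amin=100): print(d["px"],d["outer"],d.get("orange"))
save("s17c",cv2.resize(s[130:310,110:510],(800,360)))
```

```text
[0.46259808 0.20681857 0.23099717] [-0.19761294  0.32492651  0.47863326]
[158. 242.] (array([ 558. , -339.1]), array([112.,  92.]), np.float32(1.0)) 0.0
[466. 225.] (array([607.3, 339.6]), array([74., 79.]), np.float32(-87.4)) 0.36
[443. 193.] (array([482.7, 334.9]), array([79., 79.]), np.float32(1.0)) None
```

View pics/s17c.png

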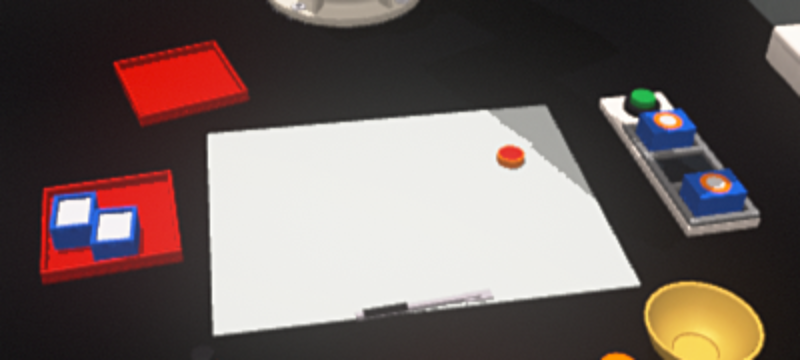

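The pad is clear except for the cap (510,156) and the spatula (425,303), both undisturbed. The dock holds two carriers disc up, the reject tray holds two recess up, and the button is back up.

```bash
python3 -c "
from rig import *
print(sign_off())"
```

```text
the job is handed in; nothing more can be done
None
```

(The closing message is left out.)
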